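Press the lens flange home in the lens board and ease the press lever back

TASK

Lay the mahogany lens board whose brass flange still stands proud flat on the bed of the lever press, flange end first between the guide strips and right up against the back stop, and let go of it. Then pull the press lever down until you feel the flange go fully home on the wood, without leaning on it so hard that it bruises the board, and ease the lever gently back up to its rest rather than letting it fly. Leave the pressed board on the bed and everything else on the table undisturbed.

Things in the scene. Friction and masses are not known exactly. Their poses are not given: they have to be found in the camera images.
- press: Bench lever press, dark green casting, bolted down, 240 mm deep, 150 wide, 247 tall. Origin on the table straight below the vertical ram axis; x points from the open front into the throat (away from the robot at yaw 0), z up. Its base plate (x -60 to 180 mm) is 30 mm thick. The lever is on its right side (-y).
- bed (a point): Point on the bed surface on the ram axis, 60 mm above the table; axes as the press. The steel bed runs from x = -60 to +80 mm, 94 mm wide. Two guide strips on it, 14 mm high and 70 mm apart (y = -35 and +35 mm), from x = -46 to +70 mm, with flared mouths reaching forward to x = -65 mm.
- back_stop (a point): Foot of the bed's back stop (16 mm high), 65 mm behind the ram axis, at bed height; axes as the press. A board pushed against it has its flange on the ram axis, and its plain end overhangs the bed's front by 65 mm, where fingers can hold its sides.
- head_front (a point): Lower front edge of the head casting over the throat: 40 mm in front of the ram axis, 142 mm above the table; head 70 mm wide, up to z = 215. Behind it hangs the pressing foot, a 52 mm disc with an orange rubbery pad, on a screwed stem set differently each time: its face is 112 to 126 mm above the table with the lever at rest, so where it meets the flange must be felt.
- lever_pivot (a point): Point on the lever's pivot axis (parallel to the press's y) level with the middle of the handle bar: x = 30, y = -165, z = 165 mm in the press frame; axes as the press. The lever arm itself runs in the plane y = -100 mm.
- lever_grip (a point): Centre of the black round handle bar at the lever's end: 24 mm diameter, 110 mm long, parallel to the press's y axis, red end cap outward (-y); 190 mm from the pivot axis. At rest its centre is 315 mm above the table and 87 mm in front of the ram axis.
- lever (a joint): Lever angle q (rad): 0 at rest, 52 deg above level; grows as the bar is pulled forward (-x) and down, end 1.35. Bar in press frame: x = 30 - 190 cos(e), z = 165 + 190 sin(e) mm, e = 52 deg - q. A spring (3 to 7 N at the bar) drives it back, fast if let go. Ram 40 mm per rad. The flange adds 5 N and is home at 0.75 to 1.2, then about 2 N per mm: 18 N in all is plenty, 26 N bruises.
- board: The lens board to be pressed: loose, dark red-brown mahogany, 190 long (x) x 64 wide (y) x 16 mm thick, about 0.24 kg with its flange, lying flat. Origin at the centre of its underside; +x points to the flange end. The flange hole is centred at x = +30 mm, y = 0.
- board_grip (a point): Point in the middle of the thickness of the lens board's plain end, at x = -68, z = 8 mm in the board frame: a good place for the fingers across the 64 mm width (there it overhangs the bed once against the stop).
- flange: Brass lens flange started in the lens board: collar 58 mm diameter, 5 mm thick, on a barrel that is tight in the hole (about 25 N to push). Origin at the centre of the collar's underside: at the start 6 to 10 mm above the board's upper face, 0 when home (origin 16 mm above the board's origin).
- done_board: Bystander: another lens board of the same size with its flange already home, lying flat. Leave alone.
- clip_a: Bystander: glass slide 82 x 82 mm upright in brass spring clips on a white base 60 x 100 mm; origin under the base. Leave alone.
- clip_b: Bystander: a second glass slide in spring clips, the same. Leave alone.
- lens: Bystander: heavy brass projection lens with bevelled glass, 92 mm diameter, 128 mm tall, standing. Leave alone.
- tin_box: Bystander: dark green painted tin slide box, 114 x 174 x 115 mm. Leave alone.
- shade: Bystander: aluminium lamp shade, 160 mm diameter, 115 mm tall, mouth down. Leave alone.
Not all that is in view belongs to the job. Leave any blue, green or turquoise look-alike of the board alone.

How it is judged:
By the outcome, as a careful person would: the job done as asked, in the order asked, and still so for the second after the job is handed in, with the robot touching nothing.
It also fails if it takes over 72 s, if anything falls off the work surface, if the arm or the gripper's body presses on something with over 40 N, if the wrist force passes 120 N, or if a joint passes its speed limit or range.

ROBOT

A 6-joint arm with a two-finger parallel gripper is mounted at the origin on the work surface. World frame = base frame: x ahead of the robot, y to its left, z up, the work surface at z = 0. Lengths are in m, angles in degrees, forces in N, time in s.
With the tool pointing down it reaches from about 0.425 to 0.95 m from the base axis. Payload 14.7 kg.
Tool frame: the origin (TCP) lies on the centre line of the jaws, within the pads' length; the fingertips stand 8 mm ahead of it and the grasp point (between the pads) lies 11 mm behind it; z points along the fingers, y is the line along which they close (so a half turn about z gives the same grasp; the last joint's range is limited). The gripper opens to 85 mm and grips with 20 to 120 N. Pads are 22 mm wide; open, the fingers measure 114 mm over their backs; the gripper's body (76 mm by 85 mm) begins 54 mm behind the grasp point. The pads swing forward as they close: fully open they stand 13 mm farther back than shut.
Start: joints at [-79.733, 27.513, 91.461, -0, 61.026, -2.67], TCP at [0.146, -0.633, 0.239] pointing down, gripper open.
Joint ranges: [-157.49, 157.49], [-46.99, 117.5], [13.45, 153.17], [-89.5, 269.5], [5.16, 153.95], [-167.48, 167.48]. Speed limits (degrees/s): [108.29, 108.29, 136.94, 172.46, 172.46, 172.46].

INTERFACE

Orientations are given as [roll, pitch, yaw] about the fixed x, y, z axes, in that order (R = Rz(yaw) Ry(pitch) Rx(roll)).
In Python, from rig import ctrl, capture gives the robot as it stands.
- The arm moves only by the tool servo_tool, never from a script. Its argument "deltas" is a list of rows, each a list of 3 entries, a list of its own where there are three numbers: the shift along the tool's x, y, z each as a share of 0.08 m, from -1 to 1, then the turn, a rotation vector about the tool's x, y, z each as a share of pi/2 rad, from -1 to 1, then the opening, from -1 (shut) to 1 (fully open). A call has 1 to 12 rows; each row is the pose to reach, as a shift and turn from the pose commanded when the call began, along the tool's axes at that moment; what a row does not reach only later rows make up. A row lasts 1/10 s, in which the tool goes at most 50 mm and 8.59 degrees, less where a joint would pass 70% of its speed; a pose out of reach is approached as far as the arm can. A call with a number of a shift or a turn outside -1 to 1 is refused whole. A call with a gripper value outside its range is refused whole. The fingers move at their own pace and stop on an object; "squeeze" is the grip in N (left out, the last holds). Time passes only in rows, so rows that repeat a pose let the fingers close. It gives the time, the measured TCP pose, the force, the opening and the grip force at its end, in the units of the state.
- ctrl.sense(): the state, without advancing time (a new reading comes with each control period).
- capture(name): name is "scene" or "top" or "wrist"; returns a dict with "frame" (384x512x3 uint8, red, green, blue), "camera_matrix" (3x3 intrinsics, pixels), "dist_coeffs" ([k1, k2, p1, p2, k3] as OpenCV has them; the pictures are not rectified), "rvec" (rotation vector, rad) and "tvec" (3), from world to camera coordinates, as OpenCV has them. Camera axes: x right, y down, z forward; pixel columns grow to the right and rows downward; lengths in m; the calibration is good to about 2 mm. A picture is of the moment at which its call begins. There is no depth.
- ctrl.finish_job(): hands the job in; it is judged then, once.
The state is a dict: "time_s": time; "joints": joint angles; "joint_vel": joint speeds; "joint_torque": joint torques, N m; "tcp_pos": TCP position; "tool_rot": TCP orientation; "force": force on the tool from outside, world axes, zero at the start; "ft_torque": the same for the moment, N m; "grip_width": finger opening in m; "gripper_force": force on a finger pad.
Only numpy, scipy, OpenCV 4.12 (cv2) and the standard library are available. Lean on these libraries where they do the work, as an engineer would, in place of code of your own. Each camera call takes 0.05 s, during which the arm holds its last target. There are 200 camera calls.

## Working session

There is one attempt and no reset: what is moved stays moved. The work goes in short steps, Python scripts to look and compute and a tool call to move; the robot and the scene stay as the last step left them, time stands still between calls to the robot, and variables do not carry over. Pictures are saved under pics/ and viewed, at most 10 in all, crops included, and the job is handed in when it is done.

Besides the shell and the picture viewer there is one more tool, called after ">>>" in YAML: its name, and indented under it one key for each argument. servo_tool: Moves the arm, as the interface text tells. Shift numbers are shares of 0.08 m and turn numbers shares of pi/2 rad, none past 1 either way. Its arguments: {"type":"object","properties":{"deltas":{"type":"array","items":{"type":"array"}},"squeeze":{"type":"number"}},"required":["deltas"]}

```bash
mkdir -p pics; python3 - <<'E'
from rig import ctrl,capture
import cv2,pickle
s=ctrl.sense();print(s)
ims={}
for n in("scene","top"):
    c=capture(n);ims[n]=c
    cv2.imwrite(f"pics/{n}0.png",cv2.resize(c["frame"][:,:,::-1],(800,600),interpolation=cv2.INTER_CUBIC))
pickle.dump(ims,open("ims.pkl","wb"))
E
```

```text
{'time_s': 0.0, 'joints': array([-7.97326000e+01,  2.75483906e+01,  9.14929109e+01, -1.69382370e-03,
        6.10277455e+01, -2.67002293e+00]), 'joint_vel': array([ 0.03359769,  0.05472801, -0.04622513,  0.04147724, -0.00047863,
        0.02919192]), 'joint_torque': array([-3.88421846e-03, -9.50653696e+01, -4.30185199e+01, -5.10809386e-04,
        1.17365670e-02, -1.11018250e-05]), 'tcp_pos': array([ 0.14546536, -0.63310069,  0.23869444]), 'tool_rot': array([-1.79930959e+02, -1.73722324e-03,  1.29382432e+01]), 'force': array([-0.05162342,  0.57170007, -0.64419993]), 'ft_torque': array([ 0.01810053,  0.00319617, -0.06888525]), 'gripper_force': 0.0, 'grip_width': 0.08542589865090718}
```

View pics/scene0.png

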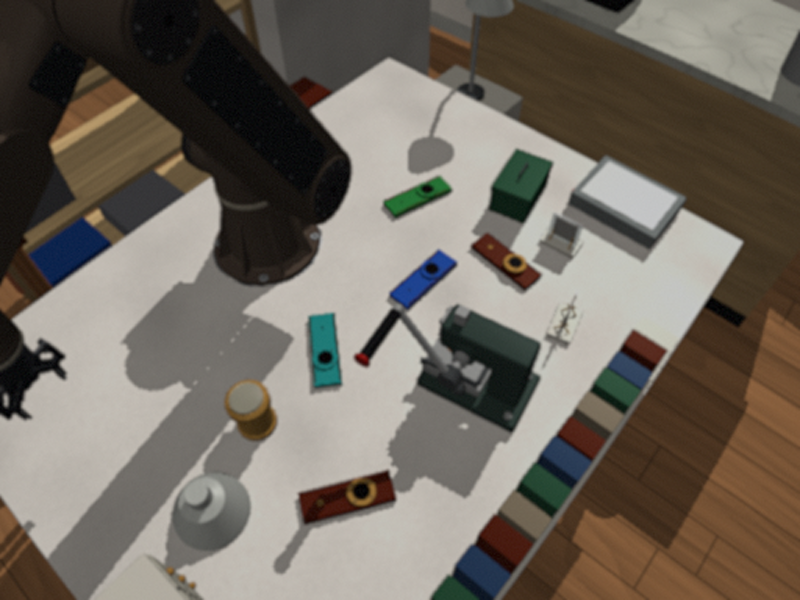

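View pics/top0.png

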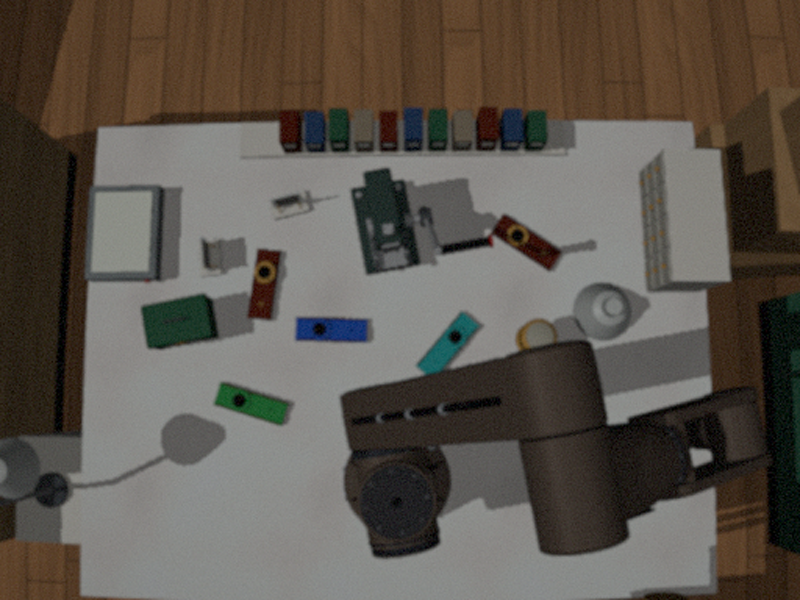

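Candidates: mahogany A at scene (505,260)/top (264,284); mahogany B at scene (348,495)/top (527,242). The blue, green and turquoise ones are excluded look-alikes. I'll crop both, plus the press.

```bash
python3 - <<'E'
import cv2,pickle,numpy as np
ims=pickle.load(open("ims.pkl","rb"))
def crop(n,x0,y0,w,h,W,H):
    return cv2.resize(ims[n]["frame"][y0:y0+h,x0:x0+w,::-1],(W,H),interpolation=cv2.INTER_CUBIC)
# 5x crops, 400x300 = 80x60 px
a=crop("scene",285,140,80,60,400,300);b=crop("scene",183,290,80,60,400,300)
c=crop("top",130,150,80,60,400,300);d=crop("top",300,125,80,60,400,300)
cv2.imwrite("pics/boards.png",np.vstack([np.hstack([a,b]),np.hstack([c,d])]))
# press 6x: top 
e=crop("top",215,100,100,80,800,640)[:600]
cv2.imwrite("pics/press.png",e)
for n in ims: print(n,ims[n]["camera_matrix"].tolist(),ims[n]["dist_coeffs"],(-cv2.Rodrigues(ims[n]["rvec"])[0].T@np.ravel(ims[n]["tvec"])))
E
```

```text
scene [[393.96790702588714, 0.0, 259.40886125456325], [0.0, 393.96790702588714, 188.44318446138107], [0.0, 0.0, 1.0]] [-0.10828064  0.          0.          0.          0.        ] [ 0.96219462 -0.56868987  1.24155338]
top [[476.42916103291583, 0.0, 247.89789177945], [0.0, 476.42916103291583, 187.13585854269087], [0.0, 0.0, 1.0]] [-0.13782639  0.          0.          0.          0.        ] [ 0.21753666 -0.00574107  1.9734731 ]
```

View pics/boards.png

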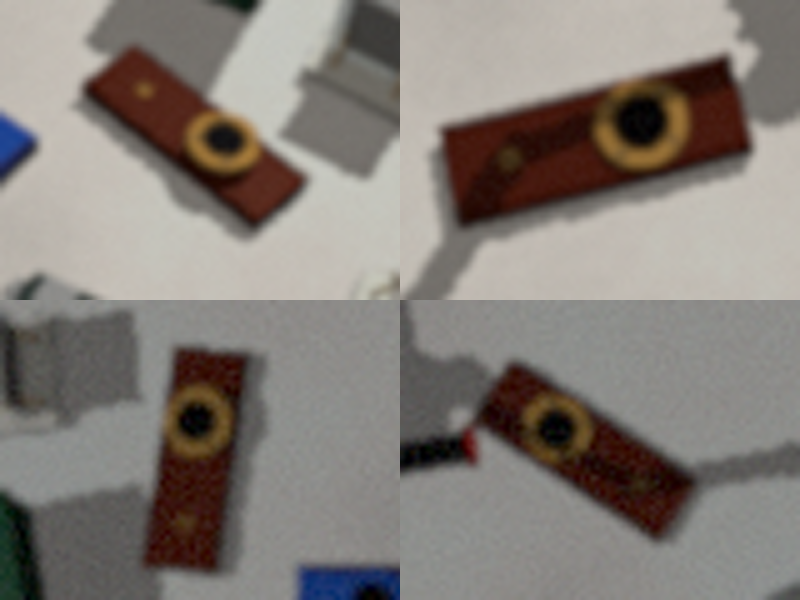

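View pics/press.png

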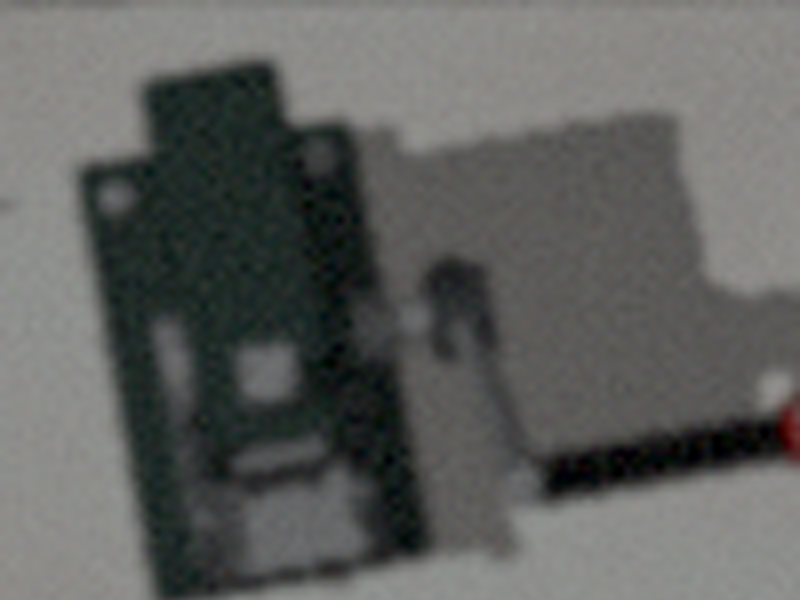

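Board A (upper-left crop): the brass collar overhangs the board edge and casts a shadow, so its flange is proud and it is the target. In B the collar sits flat within the edges. Press base corners in the crop are about (80,168), (350,125), (435,550); the bar runs (535,478) to (790,430).

```bash
cat > h.py <<'E'
import cv2,pickle,numpy as np
from scipy.optimize import least_squares
def T(p):  # planar pose (x,y,yaw rad)
    c,s=np.cos(p[2]),np.sin(p[2]); R=np.array([[c,-s,0],[s,c,0],[0,0,1]]); return R,np.array([p[0],p[1],0])
def proj(c,P): return cv2.projectPoints(np.float64(P),c["rvec"],np.float64(c["tvec"]),c["camera_matrix"],c["dist_coeffs"])[0][:,0]
def px(x0,y0,k,pts): return (np.array(pts,float)+.5)/k-.5+np.array([x0,y0])
def fit(obs,p0): # obs: list of (cam, pix Nx2, local Nx3)
    def f(p):
        R,t=T(p); return np.concatenate([(proj(c,np.float64(L)@R.T+t)-q).ravel() for c,q,L in obs])
    r=least_squares(f,p0,loss="soft_l1"); return r.x,f(r.x).reshape(-1,2).round(1).tolist()
E
python3 - <<'E'
from h import *
ims=pickle.load(open("ims.pkl","rb"));S,Tp=ims["scene"],ims["top"]
a,b=.095,.032
p,r=fit([(Tp,px(130,150,5,[(175,48),(247,53),(217,270),(143,265)]),[(a,b,.016),(a,-b,.016),(-a,-b,.016),(-a,b,.016)]),
 (S,px(285,140,5,[(135,45),(85,88),(305,182)]),[(-a,b,.016),(-a,-b,.016),(a,b,.016)])],[.6,.2,0])
print("board",p,np.degrees(p[2]),r)
k=1.5625
q,r=fit([(Tp,px(215,100,8,[(80,168),(350,125),(435,550),(537,478),(792,430)]),[(.18,.075,.03),(.18,-.075,.03),(-.06,-.075,.03),(-.087,-.11,.315),(-.087,-.22,.315)]),
 (S,px(0,0,k,[(363,358),(397,310),(513,427),(420,382)]),[(-.087,-.22,.315),(-.087,-.11,.315),(.18,-.075,.03),(-.06,-.075,.03)])],[.7,0,0.1])
print("press",q,np.degrees(q[2]),r)
R,t=T(q)
for n,L in dict(bed=(0,0,.06),stop=(.065,0,.06),bar=(-.087,-.165,.315),piv=(.03,-.165,.165),grip_end=(-.098,0,.068)).items(): print(n,(R@L+t).round(4))
R,t=T(p);print("grip",R@[-.068,0,.008]+t)
E
```

```text
board [ 0.51791378  0.35253694 -0.12797868] -7.332637975002664 [[-0.0, -1.2], [0.4, -0.5], [-0.0, 0.8], [-0.3, -0.1], [-0.4, 0.1], [-1.1, -0.5], [0.7, -0.3]]
press [0.61127857 0.01978991 0.18071264] 10.35407165148485 [[-1.8, -0.7], [-0.6, -1.8], [-0.4, 0.0], [0.3, 0.4], [-1.2, 0.7], [-0.1, 0.4], [-1.2, 1.9], [0.8, 1.2], [-3.0, -2.2]]
bed [0.6113 0.0198 0.06  ]
stop [0.6752 0.0315 0.06  ]
bar [ 0.5554 -0.1582  0.315 ]
piv [ 0.6704 -0.1371  0.165 ]
grip_end [0.5149 0.0022 0.068 ]
grip [0.45046989 0.36121576 0.008     ]
```

>>> servo_tool:
  deltas:
    - [[0.5,-0.5,-0.6],[0,0,0],1]
    - [[1,-1,-1],[0,0,0],1]
    - [[1,-1,-1],[0,0,0],1]

```text
time_s: 0.4
tcp_pos: [0.2063, -0.536, 0.3202]
tool_rot: [-180.0, -0.0, 12.9]
force: [0.0, -0.4, 0.9]
grip_width: 0.0854
gripper_force: 0.0
```

>>> servo_tool:
  deltas:
    - [[0.5,-0.5,-0.6],[0,0,0],1]
    - [[1,-1,-1],[0,0,0],1]
    - [[1,-1,-1],[0,0,0],1]

```text
time_s: 0.7
tcp_pos: [0.2665, -0.4399, 0.4008]
tool_rot: [180.0, -0.0, 12.9]
force: [0.5, -0.8, 0.6]
grip_width: 0.0854
gripper_force: 0.0
```

>>> servo_tool:
  deltas:
    - [[0.5,-0.25,0],[0,0,0],1]
    - [[1,-0.5,0],[0,0,0],1]

```text
time_s: 0.9
tcp_pos: [0.3355, -0.3837, 0.4001]
tool_rot: [179.9, -0.0, 12.9]
force: [1.5, -0.9, -1.0]
grip_width: 0.0857
gripper_force: 0.0
```

>>> servo_tool:
  deltas:
    - [[0.5,-0.25,0],[0,0,0],1]
    - [[1,-0.5,0],[0,0,0],1]

```text
time_s: 1.1
tcp_pos: [0.4047, -0.3265, 0.3993]
tool_rot: [180.0, 0.0, 12.9]
force: [-0.2, -0.6, -0.1]
grip_width: 0.0855
gripper_force: 0.0
```

>>> servo_tool:
  deltas:
    - [[0.5,-0.25,0],[0,0,0],1]
    - [[1,-0.5,0],[0,0,0],1]
    - [[1,-0.5,0],[0,0,0],1]

```text
time_s: 1.4
tcp_pos: [0.4759, -0.2676, 0.3988]
tool_rot: [-179.9, -0.0, 13.2]
force: [-0.4, -0.6, -0.3]
grip_width: 0.0855
gripper_force: 0.0
```

>>> servo_tool:
  deltas:
    - [[0.12,-0.5,0],[0,0,0],1]
    - [[0.2,-1,0],[0,0,0],1]

```text
time_s: 1.6
tcp_pos: [0.4703, -0.1888, 0.3986]
tool_rot: [-180.0, 0.1, 12.9]
force: [0.3, 1.2, 0.2]
grip_width: 0.0854
gripper_force: 0.0
```

>>> servo_tool:
  deltas:
    - [[0.1,-0.5,0],[0,0,0],1]
    - [[0.2,-1,0],[0,0,0],1]

```text
time_s: 1.8
tcp_pos: [0.4674, -0.1068, 0.3991]
tool_rot: [-180.0, 0.0, 12.9]
force: [0.7, -0.1, 0.9]
grip_width: 0.0854
gripper_force: 0.0
```

>>> servo_tool:
  deltas:
    - [[0.1,-0.5,0],[0,0,0],1]
    - [[0.2,-1,0],[0,0,0],1]
    - [[0.2,-1,0],[0,0,0],1]

```text
time_s: 2.1
tcp_pos: [0.465, -0.0228, 0.3993]
tool_rot: [-179.9, 0.0, 13.1]
force: [0.1, -0.4, 0.8]
grip_width: 0.0856
gripper_force: 0.0
```

```bash
python3 - <<'E'
from h import *
from rig import capture,ctrl
c=capture("wrist");pickle.dump(c,open("w1.pkl","wb"));print(ctrl.sense()["tcp_pos"],-cv2.Rodrigues(c["rvec"])[0].T@np.ravel(c["tvec"]))
cv2.imwrite("pics/w1.png",cv2.resize(c["frame"][:,:,::-1],(800,600),interpolation=cv2.INTER_CUBIC))
E
```

```text
[ 0.46535071 -0.02470905  0.39929785] [ 0.53882431 -0.0056312   0.53271068]
```

View pics/w1.png

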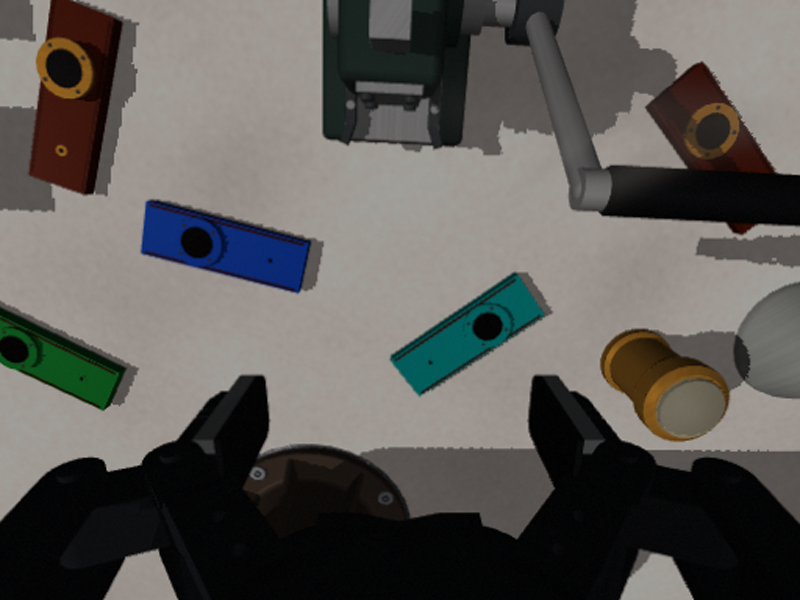

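Sharp wrist view: target board corners (122,18), (93,194), (30,177) with the collar overhanging its left edge; base front corners (323,138), (463,146); bar inner end (608,190).

```bash
python3 - <<'E'
from h import *
W=pickle.load(open("w1.pkl","rb"));k=1.5625;a,b=.095,.032
p,r=fit([(W,px(0,0,k,[(122,18),(93,193),(30,177),(52,0)]),[(a,-b,.016),(-a,-b,.016),(-a,b,.016),(a,b,.016)])],[.52,.35,-.13])
print("board",p,np.degrees(p[2]),r)
q,r=fit([(W,px(0,0,k,[(323,138),(463,146)]),[(-.06,.075,.03),(-.06,-.075,.03)])],[.61,.02,.18])
print("press base",q,np.degrees(q[2]),r)
R,t=T(q)
print(((proj(W,np.array([(-.06,.047,.06),(-.06,-.047,.06),(-.087,-.11,.315),(-.087,-.13,.315),(-.04,.035,.142),(-.04,-.035,.142),(-.065,.04,.074),(-.065,-.04,.074)])@R.T+t)+.5)*k-.5).round().tolist())
R,t=T(p);print(R@[-.068,0,.008]+t)
c=cv2.resize(W["frame"][40:150,195:400,::-1],(800,430),interpolation=cv2.INTER_CUBIC);cv2.imwrite("pics/w1c.png",c)
E
```

```text
board [ 0.51854906  0.34733159 -0.1176078 ] -6.738430671857821 [[-2.3, 0.0], [-1.9, 2.5], [1.9, 0.2], [2.0, -3.8]]
press base [0.61416573 0.01479961 0.17486625] 10.01909792824134 [[-0.3, -0.0], [0.3, 0.0]]
[[346.0, 138.0], [440.0, 144.0], [614.0, 193.0], [655.0, 195.0], [350.0, 108.0], [436.0, 113.0], [351.0, 143.0], [433.0, 148.0]]
[0.45101879 0.35531049 0.008     ]
```

View pics/w1c.png

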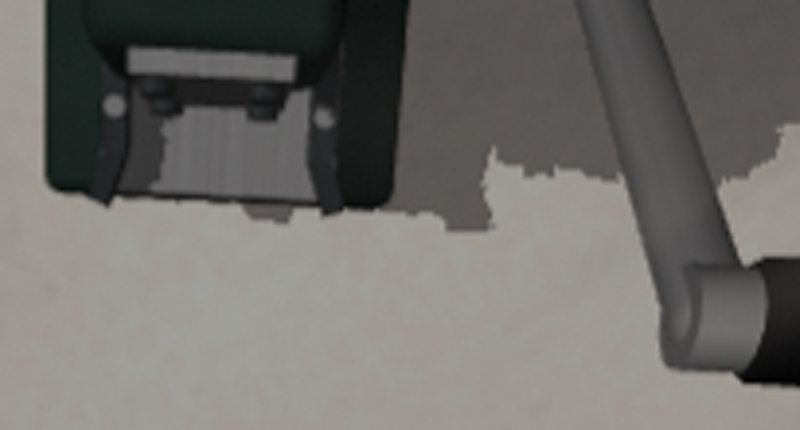

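>>> servo_tool:
  deltas:
    - [[0.1,-0.5,0],[0,0,0],1]
    - [[0.2,-1,0],[0,0,0],1]

```text
time_s: 2.35
tcp_pos: [0.4635, 0.0545, 0.3992]
tool_rot: [180.0, 0.0, 12.8]
force: [0.8, 0.0, 0.6]
grip_width: 0.0856
gripper_force: 0.0
```

>>> servo_tool:
  deltas:
    - [[0.1,-0.5,0],[0,0,0],1]
    - [[0.2,-1,0],[0,0,0],1]

```text
time_s: 2.55
tcp_pos: [0.4612, 0.1369, 0.3992]
tool_rot: [180.0, 0.0, 12.9]
force: [0.3, -0.6, 0.0]
grip_width: 0.0853
gripper_force: 0.0
```

>>> servo_tool:
  deltas:
    - [[0.1,-0.5,0],[0,0,0],1]
    - [[0.2,-1,0],[0,0,0],1]

```text
time_s: 2.75
tcp_pos: [0.4591, 0.2187, 0.3992]
tool_rot: [180.0, 0.0, 12.9]
force: [1.2, -1.5, -0.3]
grip_width: 0.0855
gripper_force: 0.0
```

>>> servo_tool:
  deltas:
    - [[0.1,-0.5,0.4],[0,0,0],1]
    - [[0.2,-1,1],[0,0,0],1]
    - [[0.2,-1,1],[0,0,0],1]

```text
time_s: 3.05
tcp_pos: [0.4555, 0.3006, 0.3155]
tool_rot: [179.9, 0.2, 13.0]
force: [-0.1, -0.5, 0.3]
grip_width: 0.0849
gripper_force: 0.0
```

>>> servo_tool:
  deltas:
    - [[0.03,-0.2,0.3],[0,0,0.075],1]
    - [[0.06,-0.45,0.6],[0,0,0.15],1]
    - [[0.1,-0.66,0.85],[0,0,0.219],1]
    - [[0.1,-0.66,0.85],[0,0,0.219],1]
    - [[0.1,-0.66,0.85],[0,0,0.219],1]

```text
time_s: 3.55
tcp_pos: [0.4531, 0.352, 0.2514]
tool_rot: [179.9, 0.0, -6.7]
force: [0.3, 0.6, 0.4]
grip_width: 0.0854
gripper_force: 0.0
```

```bash
python3 - <<'E'
from h import *
from rig import capture,ctrl
c=capture("wrist");pickle.dump(c,open("w2.pkl","wb"));s=ctrl.sense();print(s["tcp_pos"],s["tool_rot"],-cv2.Rodrigues(c["rvec"])[0].T@np.ravel(c["tvec"]))
cv2.imwrite("pics/w2.png",cv2.resize(c["frame"][:,:,::-1],(800,600),interpolation=cv2.INTER_CUBIC))
E
```

```text
[0.45334153 0.35208039 0.25206585] [-1.79999077e+02 -3.39672825e-02 -6.67293646e+00] [0.52834665 0.34386065 0.38481138]
```

View pics/w2.png

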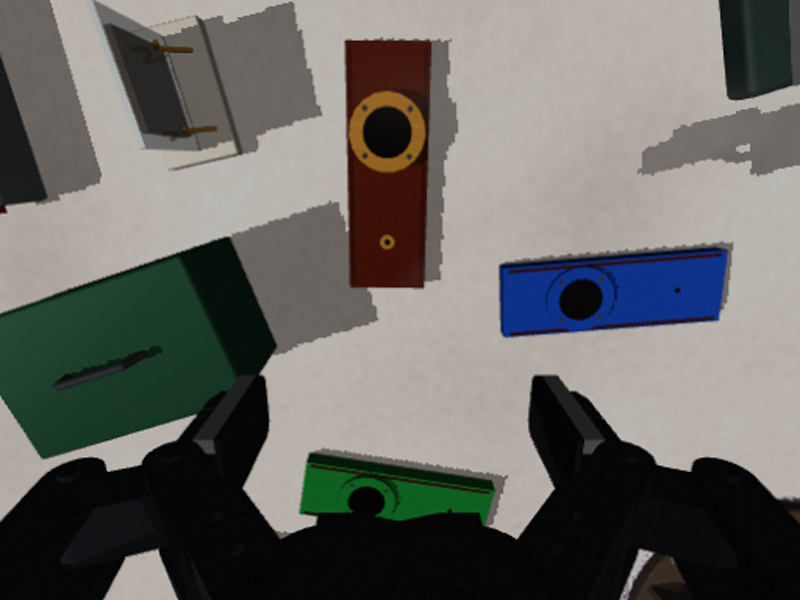

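Board corners (346,41), (430,41), (424,287), (350,287); the tin box's near top corner is at (275,345).

```bash
cat >> h.py <<'E'
def ray(c,pt,z):
    u=cv2.undistortPoints(np.float64([[pt]]),c["camera_matrix"],c["dist_coeffs"])[0,0]
    R=cv2.Rodrigues(c["rvec"])[0];o=-R.T@np.ravel(c["tvec"]);d=R.T@[u[0],u[1],1]; return o+d*(z-o[2])/d[2]
E
python3 - <<'E'
from h import *
W=pickle.load(open("w2.pkl","rb"));k=1.5625;a,b=.095,.032
p,r=fit([(W,px(0,0,k,[(346,41),(430,41),(424,287),(350,287)]),[(a,b,.016),(a,-b,.016),(-a,-b,.016),(-a,b,.016)])],[.52,.35,-.13])
print("board",p,np.degrees(p[2]),r)
R,t=T(p);print("grip",R@[-.068,0,.008]+t, "hole via collar",ray(W,px(0,0,k,(388,132)),.027),R@[.03,0,.027]+t)
print("box",ray(W,px(0,0,k,(275,345)),.115),"blue",ray(W,px(0,0,k,(502,335)),.016),"green",ray(W,px(0,0,k,(310,455)),.016),ray(W,px(0,0,k,(495,490)),.016))
E
```

```text
board [ 0.51860383  0.35333656 -0.12649337] -7.247536114897786 [[-1.1, -1.0], [0.9, -0.3], [0.3, 1.3], [-0.2, 0.8]]
grip [0.45114713 0.36191519 0.008     ] hole via collar [0.54899718 0.34888853 0.027     ] [0.54836414 0.34955187 0.027     ]
box [0.42285463 0.43690097 0.115     ] blue [0.37015492 0.26950169 0.016     ] green [0.26688133 0.46009802 0.016     ] [0.20491578 0.28434421 0.016     ]
```

>>> servo_tool:
  deltas:
    - [[-0.04,-0.12,0.5],[0,0,0.0064],1]
    - [[-0.04,-0.12,1],[0,0,0.0064],1]

```text
time_s: 3.8
tcp_pos: [0.4524, 0.3636, 0.1729]
tool_rot: [-179.8, -0.2, -7.3]
force: [1.2, -0.4, -1.3]
grip_width: 0.0854
gripper_force: 0.0
```

>>> servo_tool:
  deltas:
    - [[0,0,0.5],[0,0,0],1]
    - [[0,0,1],[0,0,0],1]

```text
time_s: 4.0
tcp_pos: [0.4518, 0.3625, 0.0915]
tool_rot: [-179.9, -0.1, -7.3]
force: [0.3, 0.4, -0.4]
grip_width: 0.0856
gripper_force: 0.0
```

>>> servo_tool:
  deltas:
    - [[0,0,0.3],[0,0,0],1]
    - [[0,0,0.6],[0,0,0],1]
    - [[0,0,0.8],[0,0,0],1]
    - [[0,0,0.9],[0,0,0],1]
    - [[0,0,1],[0,0,0],1]
    - [[0,0,1],[0,0,0],1]

```text
time_s: 4.6
tcp_pos: [0.4508, 0.3627, 0.0114]
tool_rot: [-180.0, -0.0, -7.3]
force: [0.4, -0.4, 0.6]
grip_width: 0.0856
gripper_force: 0.0
```

```bash
python3 - <<'E'
from h import *
from rig import capture,ctrl
c=capture("wrist");s=ctrl.sense();print(s["tcp_pos"],s["tool_rot"],s["force"])
d=capture("scene")
a=cv2.resize(c["frame"][100:384,100:412,::-1],(480,437),interpolation=cv2.INTER_CUBIC)
b=cv2.resize(d["frame"][60:200,240:342,::-1],(318,437),interpolation=cv2.INTER_CUBIC)
cv2.imwrite("pics/w3.png",np.hstack([a,b]))
E
```

```text
[0.45090378 0.36291856 0.0118454 ] [-1.79976754e+02 -2.74317521e-02 -7.34060023e+00] [-0.21908223  1.18525524 -0.20355196]
```

View pics/w3.png

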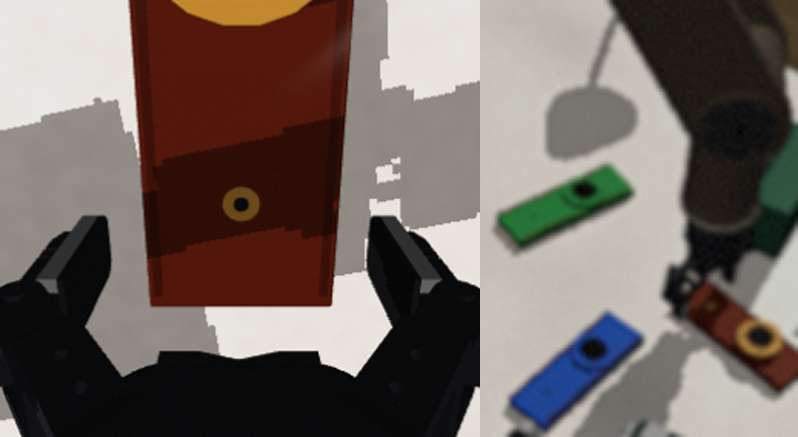

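Straddled and centred: board edges at 150 and 332, finger pads at 108 and 370. Lower a little and close.

>>> servo_tool:
  deltas:
    - [[0,0,0.03],[0,0,0],1]
    - [[0,0,0.06],[0,0,0],1]

```text
time_s: 4.9
tcp_pos: [0.4508, 0.3633, 0.007]
tool_rot: [-180.0, -0.0, -7.3]
force: [0.9, 0.6, -0.2]
grip_width: 0.0855
gripper_force: 0.0
```

>>> servo_tool:
  deltas:
    - [[0,0,0],[0,0,0],0]
    - [[0,0,0],[0,0,0],-0.5]
    - [[0,0,0],[0,0,0],-1]
    - [[0,0,0],[0,0,0],-1]
    - [[0,0,0],[0,0,0],-1]
    - [[0,0,0],[0,0,0],-1]
  squeeze: 50

```text
time_s: 5.5
tcp_pos: [0.4504, 0.363, 0.0069]
tool_rot: [-180.0, 0.0, -7.4]
force: [-2.8, 0.3, 6.6]
grip_width: 0.0625
gripper_force: 54.1
```

>>> servo_tool:
  deltas:
    - [[0,0,-0.1],[0,0,0],-1]
    - [[0,0,-0.3],[0,0,0],-1]
    - [[0,0,-0.7],[0,0,0],-1]
    - [[0,0,-1],[0,0,0],-1]
    - [[0,0,-1],[0,0,0],-1]
  squeeze: 80

```text
time_s: 6.0
tcp_pos: [0.4518, 0.364, 0.0897]
tool_rot: [-179.8, -0.2, -7.3]
force: [-0.5, -0.8, -2.1]
grip_width: 0.0615
gripper_force: 89.3
```

>>> servo_tool:
  deltas:
    - [[0.03,0.3,0],[0,0,0],-1]
    - [[0.06,0.65,0],[0,0,0],-1]
    - [[0.1,1,0],[0,0,0],-1]

```text
time_s: 6.3
tcp_pos: [0.4473, 0.2816, 0.0859]
tool_rot: [180.0, 0.0, -7.3]
force: [0.3, 0.3, -2.7]
grip_width: 0.0617
gripper_force: 89.3
```

>>> servo_tool:
  deltas:
    - [[0.03,0.35,0],[0,0,0],-1]
    - [[0.06,0.7,0],[0,0,0],-1]
    - [[0.1,1,0],[0,0,0],-1]

```text
time_s: 6.6
tcp_pos: [0.4448, 0.2008, 0.0859]
tool_rot: [180.0, 0.1, -7.3]
force: [-0.2, -0.7, -2.3]
grip_width: 0.0618
gripper_force: 89.3
```

>>> servo_tool:
  deltas:
    - [[0.03,0.35,0],[0,0,0],-1]
    - [[0.06,0.7,0],[0,0,0],-1]
    - [[0.1,1,0],[0,0,0],-1]

```text
time_s: 6.9
tcp_pos: [0.4426, 0.1206, 0.086]
tool_rot: [180.0, 0.1, -7.3]
force: [0.0, 0.5, -1.5]
grip_width: 0.0614
gripper_force: 89.3
```

>>> servo_tool:
  deltas:
    - [[0,0.2,0],[0,0,-0.06],-1]
    - [[0,0.4,0],[0,0,-0.12],-1]
    - [[0,0.6,0],[0,0,-0.193],-1]
    - [[0,0.6,0],[0,0,-0.193],-1]
    - [[0,0.6,0],[0,0,-0.193],-1]

```text
time_s: 7.4
tcp_pos: [0.4372, 0.0742, 0.0862]
tool_rot: [-180.0, 0.0, 9.8]
force: [-0.5, -0.3, -1.9]
grip_width: 0.0613
gripper_force: 89.3
```

```bash
python3 - <<'E'
from h import *
from rig import capture,ctrl
c=capture("wrist");s=ctrl.sense();print(s["tcp_pos"],s["tool_rot"],s["force"],s["grip_width"])
pickle.dump(c,open("w4.pkl","wb"))
cv2.imwrite("pics/w4.png",cv2.resize(c["frame"][:,:,::-1],(800,600),interpolation=cv2.INTER_CUBIC))
E
```

```text
[0.4373745  0.07454754 0.08630912] [-1.79996479e+02  1.17856713e-02  9.83948081e+00] [ 1.11972874  0.49461788 -2.27788355] 0.06178264880718611
```

View pics/w4.png

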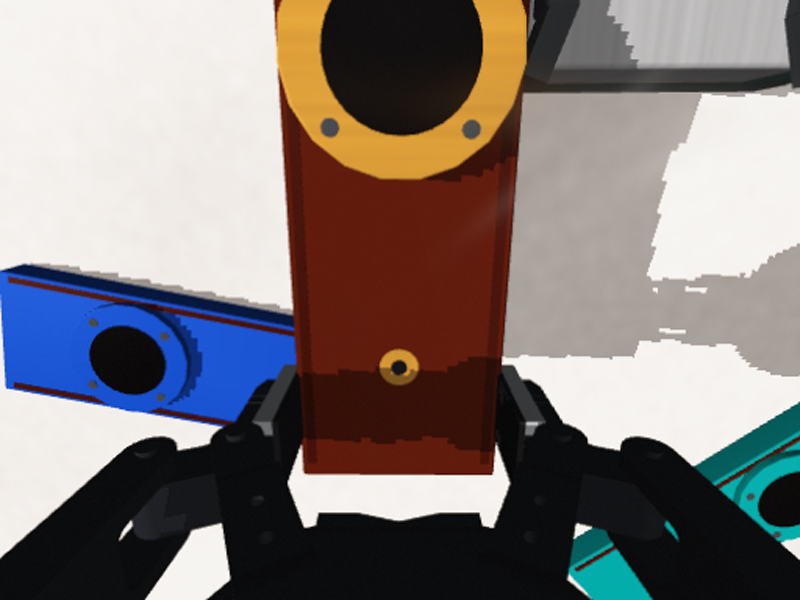

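Board firmly held and straight in the gripper (edges 300/500 at the pads). The press mouth shows at (530–800, 0–90): left strip inner edge about (577,0), bed front edge at row ~70.

```bash
python3 - <<'E'
from h import *
W=pickle.load(open("w4.pkl","rb"));k=1.5625
q=np.array([.6142,.0148,np.radians(10.02)]);R,t=T(q)
L=np.array([(-.046,.035,.074),(-.046,.035,.06),(-.046,-.035,.074),(-.046,-.035,.06),(-.06,.047,.06),(-.06,-.047,.06),(-.06,.035,.06),(-.06,0,.06),(-.06,.075,.03)])
print(proj(W,L@R.T+t).round(1).tolist())
g=cv2.cvtColor(W["frame"],cv2.COLOR_RGB2GRAY)
for r in (2,6,10,20,30,40): print(r,g[r,336:400].tolist(), '|',g[r,480:512].tolist())
for cc in (400,440,470): print(cc,g[36:66,cc].tolist())
s=ray
# board in hand: corners
for z in (.095,): print([ray(W,px(0,0,k,p_),z).round(4).tolist() for p_ in ((304,474),(494,474),(285,150),(518,150))])
E
```

```text
[[376.3, 2.7], [364.8, 12.1], [532.3, 3.0], [506.2, 12.3], [338.1, 43.5], [522.8, 43.6], [361.9, 43.5], [430.9, 43.4], [278.1, 53.3]]
2 [29, 28, 30, 89, 101, 84, 19, 17, 19, 17, 18, 18, 20, 23, 32, 39, 41, 42, 41, 42, 43, 41, 41, 41, 41, 41, 41, 41, 41, 39, 40, 41, 41, 40, 50, 87, 108, 109, 110, 109, 109, 109, 108, 108, 108, 109, 110, 109, 109, 110, 109, 107, 107, 108, 145, 187, 188, 189, 188, 185, 182, 182, 184, 185] | [184, 186, 186, 188, 189, 188, 186, 184, 183, 183, 184, 184, 186, 186, 185, 183, 181, 181, 183, 185, 186, 185, 184, 186, 82, 49, 47, 46, 47, 47, 45, 44]
6 [29, 29, 37, 93, 103, 60, 18, 19, 19, 19, 19, 18, 21, 22, 26, 41, 41, 41, 42, 42, 42, 41, 41, 41, 40, 41, 40, 41, 42, 41, 40, 41, 43, 67, 106, 109, 108, 109, 110, 110, 110, 108, 108, 108, 109, 110, 110, 109, 108, 108, 108, 108, 108, 142, 188, 187, 188, 188, 186, 184, 181, 183, 185, 186] | [185, 186, 188, 189, 189, 187, 185, 183, 184, 183, 185, 185, 185, 186, 184, 182, 182, 182, 185, 186, 186, 185, 185, 110, 53, 46, 47, 46, 47, 46, 45, 46]
10 [152, 25, 50, 97, 107, 39, 19, 19, 19, 20, 20, 19, 20, 36, 42, 41, 42, 42, 
[... 1555 characters left out ...]
 107, 108, 108, 110, 110] | [173, 173, 173, 173, 173, 173, 172, 170, 169, 168, 171, 172, 172, 173, 173, 173, 173, 173, 171, 169, 169, 169, 172, 172, 162, 92, 44, 45, 46, 47, 45, 44]
400 [114, 114, 114, 115, 111, 104, 97, 88, 70, 60, 62, 61, 63, 65, 66, 66, 65, 52, 51, 54, 57, 60, 80, 137, 163, 163, 164, 163, 164, 164]
440 [188, 188, 188, 189, 177, 165, 155, 120, 73, 63, 62, 62, 63, 64, 64, 64, 60, 42, 43, 46, 48, 49, 56, 168, 167, 167, 168, 168, 168, 169]
470 [185, 185, 184, 182, 170, 157, 148, 113, 71, 60, 61, 60, 61, 62, 61, 62, 51, 40, 39, 40, 43, 44, 64, 159, 167, 168, 239, 242, 242, 242]
[[0.4082, 0.1013, 0.095], [0.4189, 0.0391, 0.095], [0.5092, 0.1173, 0.095], [0.5197, 0.0565, 0.095]]
```

```bash
python3 - <<'E'
from h import *
W=pickle.load(open("w4.pkl","rb"));f=W["frame"].astype(int)
m=(f[:,:,0]-f[:,:,2]>25)&(f[:,:,0]>1.6*f[:,:,2])
tcp=np.array([.43737,.07455]);y=np.radians(9.84);u=np.array([np.cos(y),np.sin(y)]);v=np.array([-u[1],u[0]])
P=[]
for r in range(118,226,6):
    x=np.where(m[r,170:340])[0]+170
    a=[ray(W,(x.min()-.5,r),.0954)[:2]-tcp,ray(W,(x.max()+.5,r),.0954)[:2]-tcp]
    P.append([r,x.min(),x.max()]+[round(1e3*float(z),1) for q in a for z in (q@u,q@v)])
for p in P: print(p)
x=f[285:320,255,0]-f[285:320,255,2];print(x.tolist())
E
```

```text
[118, np.int64(183), np.int64(329), 69.2, 30.3, 69.1, -31.6]
[124, np.int64(183), np.int64(328), 66.7, 30.5, 66.6, -31.4]
[130, np.int64(184), np.int64(328), 64.2, 30.3, 64.1, -31.6]
[136, np.int64(184), np.int64(328), 61.7, 30.5, 61.6, -31.8]
[142, np.int64(184), np.int64(327), 59.1, 30.7, 59.0, -31.5]
[148, np.int64(185), np.int64(327), 56.5, 30.4, 56.4, -31.7]
[154, np.int64(185), np.int64(326), 53.9, 30.6, 53.8, -31.5]
[160, np.int64(186), np.int64(326), 51.2, 30.4, 51.2, -31.7]
[166, np.int64(186), np.int64(325), 48.5, 30.5, 48.5, -31.4]
[172, np.int64(186), np.int64(325), 45.8, 30.7, 45.7, -31.6]
[178, np.int64(187), np.int64(324), 43.0, 30.5, 43.0, -31.4]
[184, np.int64(187), np.int64(324), 40.2, 30.7, 40.2, -31.6]
[190, np.int64(187), np.int64(323), 37.4, 30.9, 37.4, -31.3]
[196, np.int64(188), np.int64(323), 34.5, 30.6, 34.5, -31.5]
[202, np.int64(188), np.int64(322), 31.6, 30.8, 31.6, -31.3]
[208, np.int64(188), np.int64(322), 28.7, 31.0, 28.6, -31.5]
[214, np.int64(186), np.int64(321), 25.7, 32.2, 25.7, -31.2]
[220, np.int64(190), np.int64(321), 22.7, 30.5, 22.6, -31.4]
[82, 83, 81, 83, 84, 83, 82, 82, 84, 83, 83, 84, 84, 82, 83, 82, 83, 83, 67, 11, 7, 7, 7, 7, 7, 7, 7, 7, 7, 7, 7, 7, 7, 7, 7]
```

>>> servo_tool:
  deltas:
    - [[-0.05,0.35,0],[0,0,-0.002],-1]
    - [[-0.08,0.7,0],[0,0,-0.004],-1]
    - [[-0.1,1,0],[0,0,-0.004],-1]

```text
time_s: 7.75
tcp_pos: [0.4436, -0.0061, 0.0864]
tool_rot: [180.0, -0.0, 10.3]
force: [1.1, 0.5, -2.6]
grip_width: 0.0616
gripper_force: 89.3
```

>>> servo_tool:
  deltas:
    - [[-0.05,0.06,0],[0,0,0],-1]
    - [[-0.1,0.11,0],[0,0,0],-1]
    - [[-0.1,0.11,0],[0,0,0],-1]
    - [[-0.1,0.11,0],[0,0,0],-1]

```text
time_s: 8.15
tcp_pos: [0.437, -0.0153, 0.0865]
tool_rot: [-180.0, 0.0, 10.4]
force: [0.2, 0.1, -1.6]
grip_width: 0.0619
gripper_force: 89.3
```

```bash
python3 - <<'E'
from h import *
from rig import capture,ctrl
c=capture("wrist");s=ctrl.sense();print(s["tcp_pos"],s["tool_rot"],s["force"],s["grip_width"])
pickle.dump(c,open("w5.pkl","wb"))
q=np.array([.6142,.0148,np.radians(10.02)]);R,t=T(q);print(R.T@(s["tcp_pos"]-t))
L=np.array([(-.046,.035,.06),(-.046,-.035,.06),(-.06,.047,.06),(-.06,-.047,.06),(-.06,.035,.06),(-.06,-.035,.06)])
print(proj(c,L@R.T+t).round(1).tolist())
f=c["frame"];g=cv2.cvtColor(f,cv2.COLOR_RGB2GRAY)
for r in (6,12,20,30,38,60): print(r,g[r,130:185].tolist(),"|",g[r,325:380].tolist())
E
```

```text
[ 0.43716898 -0.01529285  0.08652877] [-1.79997752e+02 -3.67989841e-03  1.04057093e+01] [-0.1427449   0.03708946 -2.92383298] 0.06179655848662097
[-0.17956669  0.00116812  0.08652877]
[[185.9, -25.3], [332.8, -24.2], [163.2, 8.0], [354.8, 9.4], [187.7, 8.1], [330.4, 9.1]]
6 [239, 185, 61, 60, 61, 63, 63, 64, 66, 66, 66, 66, 65, 65, 66, 69, 71, 71, 70, 70, 70, 70, 70, 71, 71, 71, 72, 71, 71, 71, 71, 71, 71, 60, 32, 25, 25, 24, 24, 24, 24, 25, 25, 24, 63, 83, 48, 61, 128, 170, 168, 168, 168, 168, 168] | [163, 163, 163, 163, 163, 163, 164, 163, 163, 156, 146, 28, 25, 23, 19, 17, 18, 17, 18, 20, 18, 17, 19, 36, 41, 40, 41, 42, 40, 41, 41, 41, 40, 40, 39, 41, 41, 41, 39, 40, 40, 39, 35, 36, 37, 35, 36, 36, 36, 34, 34, 33, 33, 33, 64]
12 [242, 237, 143, 60, 61, 62, 64, 64, 66, 66, 66, 66, 67, 65, 66, 66, 66, 66, 60, 41, 29, 28, 32, 34, 46, 63, 70, 72, 71, 71, 71, 67, 49, 25, 25, 25, 25, 25, 24, 24, 25, 23, 27, 44, 57, 53, 62, 134, 176, 174, 173, 173, 173, 173, 173] | [169, 168, 168, 168, 167, 168, 168, 167, 166, 167, 162, 152, 27, 26, 17, 18, 17, 17, 18, 17, 19, 19, 18, 19, 29, 41, 41, 41,
[... 1486 characters left out ...]
, 162, 163, 161, 162, 162, 162, 162, 162, 162, 164, 163, 163, 162, 163, 163, 163, 162, 163, 163, 163, 162, 162, 162, 161, 163, 163, 162, 164, 164, 164]
60 [241, 241, 241, 242, 242, 242, 242, 242, 242, 243, 243, 243, 243, 243, 243, 243, 243, 243, 243, 243, 242, 243, 242, 243, 243, 243, 243, 242, 243, 242, 242, 242, 242, 242, 242, 243, 243, 243, 243, 243, 243, 243, 243, 243, 243, 242, 242, 242, 204, 89, 48, 48, 75, 156, 179] | [160, 160, 161, 159, 153, 120, 64, 54, 53, 90, 153, 158, 160, 159, 158, 159, 159, 159, 159, 158, 158, 159, 159, 160, 160, 161, 161, 161, 161, 161, 160, 160, 160, 160, 160, 160, 161, 161, 162, 163, 163, 163, 164, 162, 162, 162, 162, 162, 162, 162, 162, 163, 163, 163, 163]
```

Centred to within about 0.5 mm. Descending between the strips.

>>> servo_tool:
  deltas:
    - [[0,0,0.05],[0,0,0.002],-1]
    - [[0,0,0.1],[0,0,0.002],-1]
    - [[0,0,0.15],[0,0,0.002],-1]
    - [[0,0,0.19],[0,0,0.002],-1]
    - [[0,0,0.19],[0,0,0.002],-1]

```text
time_s: 8.7
tcp_pos: [0.4368, -0.0159, 0.0707]
tool_rot: [-180.0, 0.1, 10.2]
force: [-0.3, 0.7, -2.5]
grip_width: 0.0616
gripper_force: 89.3
```

>>> servo_tool:
  deltas:
    - [[0.06,0,0],[0,0,0],-1]
    - [[0.12,0,0],[0,0,0],-1]
    - [[0.18,0,0],[0,0,0],-1]
    - [[0.25,0,0],[0,0,0],-1]
    - [[0.25,0,0],[0,0,0],-1]

```text
time_s: 9.2
tcp_pos: [0.458, -0.0124, 0.0714]
tool_rot: [180.0, -0.1, 10.2]
force: [0.4, 1.2, -2.0]
grip_width: 0.0617
gripper_force: 89.3
```

>>> servo_tool:
  deltas:
    - [[0.12,0,0],[0,0,0],-1]
    - [[0.24,0,0],[0,0,0],-1]
    - [[0.36,0,0],[0,0,0],-1]
    - [[0.48,0,0],[0,0,0],-1]
    - [[0.6,0,0],[0,0,0],-1]
    - [[0.6,0,0],[0,0,0],-1]

```text
time_s: 9.8
tcp_pos: [0.5058, -0.0038, 0.0713]
tool_rot: [180.0, -0.1, 10.2]
force: [0.5, 1.2, -3.2]
grip_width: 0.0617
gripper_force: 89.3
```

>>> servo_tool:
  deltas:
    - [[0.03,0,0.02],[0,0,0],-1]
    - [[0.05,0,0.03],[0,0,0],-1]
    - [[0.05,0,0.03],[0,0,0],-1]

```text
time_s: 10.1
tcp_pos: [0.5078, -0.0033, 0.0687]
tool_rot: [-180.0, 0.0, 10.2]
force: [-0.1, 0.8, -2.7]
grip_width: 0.0617
gripper_force: 89.3
```

>>> servo_tool:
  deltas:
    - [[0.02,0,0],[0,0,0],-1]
    - [[0.04,0,0],[0,0,0],-1]
    - [[0.05,0,0],[0,0,0],-1]
    - [[0.05,0,0],[0,0,0],-1]

```text
time_s: 10.5
tcp_pos: [0.5121, -0.0025, 0.0689]
tool_rot: [180.0, -0.0, 10.2]
force: [0.3, 0.4, -2.6]
grip_width: 0.0617
gripper_force: 89.3
```

>>> servo_tool:
  deltas:
    - [[0.012,0,0],[0,0,0],-1]
    - [[0.025,0,0],[0,0,0],-1]
    - [[0.025,0,0],[0,0,0],-1]

```text
time_s: 10.8
tcp_pos: [0.5141, -0.0022, 0.0689]
tool_rot: [180.0, -0.0, 10.2]
force: [0.7, -0.9, -3.1]
grip_width: 0.0615
gripper_force: 89.3
```

>>> servo_tool:
  deltas:
    - [[0.012,0,0],[0,0,0],-1]
    - [[0.015,0,0],[0,0,0],-1]

```text
time_s: 11.0
tcp_pos: [0.5152, -0.002, 0.0689]
tool_rot: [180.0, -0.0, 10.2]
force: [0.1, 0.6, -2.8]
grip_width: 0.0615
gripper_force: 89.3
```

>>> servo_tool:
  deltas:
    - [[0.012,0,0],[0,0,0],-1]
    - [[0.012,0,0],[0,0,0],-1]

```text
time_s: 11.2
tcp_pos: [0.5159, -0.0018, 0.0688]
tool_rot: [-180.0, 0.0, 10.2]
force: [-1.9, -1.3, -2.0]
grip_width: 0.062
gripper_force: 89.3
```

>>> servo_tool:
  deltas:
    - [[0.012,0,0],[0,0,0],-1]
    - [[0.012,0,0],[0,0,0],-1]

```text
time_s: 11.4
tcp_pos: [0.5159, -0.0017, 0.0686]
tool_rot: [-180.0, 0.1, 10.2]
force: [-5.2, -3.3, -2.8]
grip_width: 0.0619
gripper_force: 89.4
```

Touched the stop. Now lowering to the bed.

>>> servo_tool:
  deltas:
    - [[0,0,0.012],[0,0,0],-1]
    - [[0,0,0.015],[0,0,0],-1]

```text
time_s: 11.6
tcp_pos: [0.5159, -0.0017, 0.0674]
tool_rot: [-180.0, 0.1, 10.2]
force: [-5.9, -2.1, -1.4]
grip_width: 0.0619
gripper_force: 89.5
```

>>> servo_tool:
  deltas:
    - [[0.006,0,0.012],[0,0,0],-1]
    - [[0.006,0,0.012],[0,0,0],-1]

```text
time_s: 11.8
tcp_pos: [0.5159, -0.0017, 0.0667]
tool_rot: [-180.0, 0.2, 10.2]
force: [-9.7, -4.0, 5.9]
grip_width: 0.0612
gripper_force: 90.3
```

>>> servo_tool:
  deltas:
    - [[0,0,0],[0,0,0],0.5]
    - [[0,0,0],[0,0,0],1]
    - [[0,0,0],[0,0,0],1]
    - [[0,0,0],[0,0,0],1]
    - [[0,0,0],[0,0,0],1]
  squeeze: 40

```text
time_s: 12.3
tcp_pos: [0.5177, -0.0015, 0.0668]
tool_rot: [180.0, -0.0, 10.2]
force: [-0.5, 0.2, 0.3]
grip_width: 0.0855
gripper_force: 0.0
```

```bash
python3 - <<'E'
from h import *
from rig import capture,ctrl
c=capture("wrist");s=ctrl.sense();print(s["tcp_pos"],s["tool_rot"],s["force"],s["grip_width"])
f=c["frame"].astype(int)
m=(f[:,:,0]-f[:,:,2]>25)&(f[:,:,0]>1.6*f[:,:,2])
R,t=T([.6142,.0148,np.radians(10.02)])
for r in range(120,300,30):
    x=np.where(m[r,150:360])[0]+150
    print(r,x.min(),x.max(),*[(1e3*(R.T@(ray(c,(e,r),.076)-t)))[:2].round(1) for e in (x.min()-.5,x.max()+.5)])
col=np.where(m[:,256])[0];print(col.max(),1e3*(R.T@(ray(c,(256,col.max()+.5),.076)-t)))
E
```

```text
[ 0.5176354  -0.00152451  0.06678635] [ 1.79997605e+02 -1.71573601e-02  1.02008883e+01] [-0.49659278 -0.19131367  0.35956895] 0.08570166624139074
120 181 329 [-29.4  32.5] [-29.2 -30.5]Traceback (most recent call last):
  File "<stdin>", line 9, in <module>
    return umr_minimum(a, axis, None, out, keepdims, initial, where)
ValueError: zero-size array to reduction operation minimum which has no identity
```

>>> servo_tool:
  deltas:
    - [[0,0,-0.2],[0,0,0],1]
    - [[0,0,-0.6],[0,0,0],1]
    - [[0,0,-1],[0,0,0],1]

```text
time_s: 12.65
tcp_pos: [0.5169, -0.0015, 0.1473]
tool_rot: [-180.0, 0.1, 10.2]
force: [0.3, -0.1, -0.0]
grip_width: 0.0852
gripper_force: 0.0
```

>>> servo_tool:
  deltas:
    - [[0,0,-0.5],[0,0,0],1]
    - [[0,0,-1],[0,0,0],1]

```text
time_s: 12.85
tcp_pos: [0.5171, -0.0015, 0.2282]
tool_rot: [-180.0, 0.0, 10.2]
force: [1.4, 0.5, -0.3]
grip_width: 0.0853
gripper_force: 0.0
```

>>> servo_tool:
  deltas:
    - [[0,0,-0.5],[0,0,0],1]
    - [[0,0,-1],[0,0,0],1]

```text
time_s: 13.05
tcp_pos: [0.5171, -0.0015, 0.3086]
tool_rot: [180.0, -0.0, 10.2]
force: [0.2, 0.2, 0.3]
grip_width: 0.0855
gripper_force: 0.0
```

>>> servo_tool:
  deltas:
    - [[0,0,-0.5],[0,0,0],1]
    - [[0,0,-1],[0,0,0],1]

```text
time_s: 13.25
tcp_pos: [0.5171, -0.0015, 0.3886]
tool_rot: [180.0, -0.0, 10.2]
force: [0.3, -0.1, 0.2]
grip_width: 0.0854
gripper_force: 0.0
```

>>> servo_tool:
  deltas:
    - [[0.03,0.5,0],[0,0,0],1]
    - [[0.06,1,0],[0,0,0],1]

```text
time_s: 13.45
tcp_pos: [0.537, -0.0797, 0.3885]
tool_rot: [179.9, -0.2, 10.3]
force: [1.4, 0.4, -0.6]
grip_width: 0.085
gripper_force: 0.0
```

>>> servo_tool:
  deltas:
    - [[0.06,0.3,0],[0,0,-0.09],1]
    - [[0.06,0.6,0],[0,0,-0.18],1]
    - [[0.06,1,0],[0,0,-0.27],1]
    - [[0.06,1,0],[0,0,-0.36],1]
    - [[0.06,1,0],[0,0,-0.45],1]
    - [[0.06,1,0],[0,0,-0.54],1]
    - [[0.06,1,0],[0,0,-0.63],1]
    - [[0.06,1,0],[0,0,-0.72],1]
    - [[0.06,1,0],[0,0,-0.81],1]
    - [[0.06,1,0],[0,0,-0.9],1]
    - [[0.06,1,0],[0,0,-0.998],1]
    - [[0.06,1,0],[0,0,-0.998],1]

```text
time_s: 14.65
tcp_pos: [0.5552, -0.1573, 0.3866]
tool_rot: [-180.0, -0.0, 100.2]
force: [0.4, 0.4, -0.8]
grip_width: 0.0856
gripper_force: 0.0
```

```bash
python3 - <<'E'
from h import *
from rig import capture,ctrl
s=ctrl.sense();print(s["tcp_pos"],s["tool_rot"],s["joints"])
R,t=T([.6142,.0148,np.radians(10.02)]);print(R.T@(s["tcp_pos"]-t))
c=capture("wrist");d=capture("scene");pickle.dump((c,d),open("w6.pkl","wb"))
a=cv2.resize(c["frame"][:,:,::-1],(440,330),interpolation=cv2.INTER_AREA)
b=cv2.resize(d["frame"][170:290,230:360,::-1],(357,330),interpolation=cv2.INTER_CUBIC)
cv2.imwrite("pics/w6.png",np.hstack([a,b]))
L=np.array([(-.087,-.11,.315),(-.087,-.22,.315),(-.087,-.17,.327)]);print(proj(c,L@R.T+t).round().tolist())
g=cv2.cvtColor(c["frame"],cv2.COLOR_RGB2GRAY)
E
```

```text
[ 0.55515482 -0.15728472  0.3866421 ] [-1.79992749e+02 -5.41630113e-03  1.00200671e+02] [-1.88292174e+01  1.49456836e+01  8.97008818e+01  1.25816141e-03
  7.53624027e+01 -2.90302071e+01]
[-0.08808592 -0.15918654  0.3866421 ]
[[255.0, 140.0], [255.0, 274.0], [255.0, 225.0]]
```

View pics/w6.png

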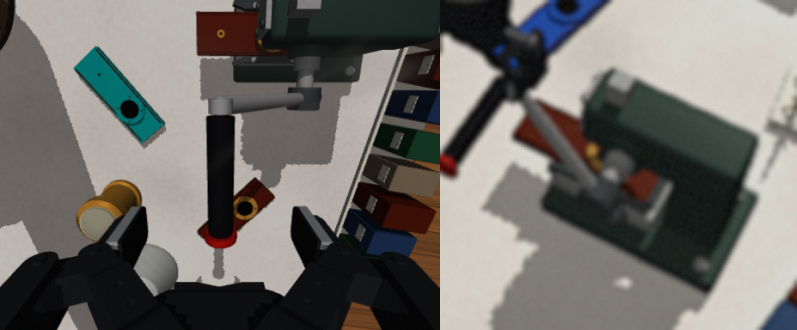

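The board lies between the strips with its flange under the foot. The bar sits midway between the open pads: bar at col 221, pads at 145 and 292.

>>> servo_tool:
  deltas:
    - [[-0.13,0.01,0.3],[0,0,0],1]
    - [[-0.13,0.01,0.6],[0,0,0],1]
    - [[-0.13,0.01,0.8],[0,0,0],1]
    - [[-0.13,0.01,0.95],[0,0,0],1]
    - [[-0.13,0.01,1],[0,0,0],1]
    - [[-0.13,0.01,1],[0,0,0],1]

```text
time_s: 15.35
tcp_pos: [0.5578, -0.1674, 0.3066]
tool_rot: [-180.0, -0.0, 99.9]
force: [-0.0, 0.0, 0.3]
grip_width: 0.0856
gripper_force: 0.0
```

>>> servo_tool:
  deltas:
    - [[0,0,0.03],[0,0,0],0.5]
    - [[0,0,0.03],[0,0,0],0]
    - [[0,0,0.03],[0,0,0],-0.3]
    - [[0,0,0.03],[0,0,0],-0.5]
    - [[0,0,0.03],[0,0,0],-1]
    - [[0,0,0.03],[0,0,0],-1]
    - [[0,0,0.03],[0,0,0],-1]
    - [[0,0,0.03],[0,0,0],-1]
    - [[0,0,0.03],[0,0,0],-1]
  squeeze: 30

```text
time_s: 16.25
tcp_pos: [0.558, -0.1675, 0.3047]
tool_rot: [180.0, 0.0, 100.0]
force: [-1.0, 0.1, 6.2]
grip_width: 0.0231
gripper_force: 29.9
```

```bash
python3 - <<'E'
from h import *
from rig import ctrl
s=ctrl.sense();R,t=T([.6142,.0148,np.radians(10.02)])
print(1e3*(R.T@(s["tcp_pos"]-t)),R.T@s["force"],s["ft_torque"],s["grip_width"],s["gripper_force"])
e0=np.radians(52)
for q in np.arange(0,1.25,.05):
    e=e0-q; print(round(q,2), "dy %.3f dz %.3f"%((-.19*np.cos(e)+.19*np.cos(e0))/.08, -(.19*np.sin(e)-.19*np.sin(e0))/.08))
E
```

```text
[ -87.07301203 -169.70444805  304.66639113] [-0.99228665  0.30161104  6.16590446] [0.0823568  0.07402318 0.06319504] 0.023084817770285097 29.914778172969818
0.0 dy 0.000 dz -0.000
0.05 dy -0.092 dz 0.075
0.1 dy -0.180 dz 0.155
0.15 dy -0.263 dz 0.240
0.2 dy -0.343 dz 0.328
0.25 dy -0.418 dz 0.420
0.3 dy -0.488 dz 0.516
0.35 dy -0.553 dz 0.615
0.4 dy -0.613 dz 0.717
0.45 dy -0.668 dz 0.822
0.5 dy -0.718 dz 0.930
0.55 dy -0.763 dz 1.040
0.6 dy -0.801 dz 1.153
0.65 dy -0.834 dz 1.267
0.7 dy -0.862 dz 1.382
0.75 dy -0.883 dz 1.499
0.8 dy -0.899 dz 1.617
0.85 dy -0.909 dz 1.735
0.9 dy -0.913 dz 1.854
0.95 dy -0.911 dz 1.972
1.0 dy -0.903 dz 2.091
1.05 dy -0.889 dz 2.209
1.1 dy -0.869 dz 2.326
1.15 dy -0.843 dz 2.442
1.2 dy -0.812 dz 2.556
```

>>> servo_tool:
  deltas:
    - [[0,-0.045,0.037],[0,0,0],-1]
    - [[0,-0.092,0.075],[0,0,0],-1]
    - [[0,-0.18,0.155],[0,0,0],-1]
    - [[0,-0.263,0.24],[0,0,0],-1]
    - [[0,-0.343,0.328],[0,0,0],-1]
    - [[0,-0.418,0.42],[0,0,0],-1]
    - [[0,-0.418,0.42],[0,0,0],-1]

```text
time_s: 16.95
tcp_pos: [0.5242, -0.1736, 0.2697]
tool_rot: [-180.0, 0.0, 100.0]
force: [6.1, -1.1, 1.7]
grip_width: 0.0233
gripper_force: 30.2
```

>>> servo_tool:
  deltas:
    - [[0,-0.07,0.096],[0,0,0],-1]
    - [[0,-0.135,0.195],[0,0,0],-1]
    - [[0,-0.195,0.297],[0,0,0],-1]
    - [[0,-0.25,0.402],[0,0,0],-1]
    - [[0,-0.25,0.402],[0,0,0],-1]
    - [[0,-0.25,0.402],[0,0,0],-1]

```text
time_s: 17.55
tcp_pos: [0.505, -0.1769, 0.2379]
tool_rot: [-180.0, 0.0, 100.0]
force: [6.2, -1.0, 1.6]
grip_width: 0.0229
gripper_force: 30.4
```

```bash
cat > f.py <<'E'
from h import *
from rig import ctrl
s=ctrl.sense();R,t=T([.6142,.0148,np.radians(10.02)])
p=R.T@(s["tcp_pos"]-t);F=R.T@s["force"];dx,dz=p[0]-.03,p[2]+.0104-.165
e=np.arctan2(dz,-dx);q=np.radians(52)-e
print("t",s["time_s"],"p",1e3*p,"F",F.round(1),"q %.3f r %.1f Ftan %.2f"%(q,1e3*np.hypot(dx,dz),F@[np.sin(e),0,np.cos(e)]),"w",s["grip_width"],"yawerr",s["tool_rot"])
E
python3 f.py
```

```text
t 17.55 p [-140.905372   -169.8228154   237.92492691] F [ 6.  -2.1  1.6] q 0.454 r 190.1 Ftan 4.04 w 0.022914100425345897 yawerr [-1.79995288e+02  2.62846779e-03  1.00008267e+02]
```

>>> servo_tool:
  deltas:
    - [[0,-0.025,0.053],[0,0,0],-1]
    - [[0,-0.05,0.108],[0,0,0],-1]
    - [[0,-0.073,0.162],[0,0,0],-1]
    - [[0,-0.095,0.218],[0,0,0],-1]
    - [[0,-0.095,0.218],[0,0,0],-1]

```text
time_s: 18.05
tcp_pos: [0.4976, -0.1783, 0.2204]
tool_rot: [180.0, 0.0, 100.0]
force: [6.5, -0.5, 3.3]
grip_width: 0.023
gripper_force: 30.4
```

>>> servo_tool:
  deltas:
    - [[0,-0.019,0.056],[0,0,0],-1]
    - [[0,-0.038,0.113],[0,0,0],-1]
    - [[0,-0.038,0.113],[0,0,0],-1]

```text
time_s: 18.35
tcp_pos: [0.4947, -0.1788, 0.2115]
tool_rot: [180.0, 0.0, 100.0]
force: [6.9, -0.0, 4.7]
grip_width: 0.0228
gripper_force: 30.8
```

>>> servo_tool:
  deltas:
    - [[0,-0.017,0.057],[0,0,0],-1]
    - [[0,-0.033,0.114],[0,0,0],-1]
    - [[0,-0.033,0.114],[0,0,0],-1]

```text
time_s: 18.65
tcp_pos: [0.4923, -0.1792, 0.2024]
tool_rot: [180.0, 0.0, 100.0]
force: [7.3, 1.1, 5.0]
grip_width: 0.0229
gripper_force: 31.2
```

```bash
python3 f.py
```

```text
t 18.65 p [-153.79049269 -169.86026039  202.43548499] F [ 7.4 -0.2  5. ] q 0.653 r 189.9 Ftan 6.68 w 0.022902094145174995 yawerr [1.79950990e+02 2.17740880e-02 1.00010858e+02]
```

>>> servo_tool:
  deltas:
    - [[0,-0.014,0.058],[0,0,0],-1]
    - [[0,-0.028,0.115],[0,0,0],-1]
    - [[0,-0.028,0.115],[0,0,0],-1]

```text
time_s: 18.95
tcp_pos: [0.4902, -0.1796, 0.1933]
tool_rot: [179.9, 0.0, 100.0]
force: [8.3, 0.3, 4.8]
grip_width: 0.0232
gripper_force: 31.3
```

```bash
python3 f.py
```

```text
t 18.95 p [-155.93625575 -169.88501044  193.28538068] F [ 8.3 -1.2  4.8] q 0.702 r 189.9 Ftan 6.38 w 0.023163015010487488 yawerr [1.79940166e+02 2.67092429e-02 1.00011443e+02]
```

>>> servo_tool:
  deltas:
    - [[0,-0.01,0.058],[0,0,0],-1]
    - [[0,-0.021,0.117],[0,0,0],-1]
    - [[0,-0.021,0.117],[0,0,0],-1]

```text
time_s: 19.25
tcp_pos: [0.4886, -0.1799, 0.184]
tool_rot: [179.9, 0.0, 100.0]
force: [7.9, 1.7, 5.8]
grip_width: 0.0229
gripper_force: 31.7
```

```bash
python3 f.py
```

```text
t 19.25 p [-157.53145313 -169.86363961  183.956295  ] F [8.  0.3 5.8] q 0.752 r 189.8 Ftan 6.94 w 0.022904511059235928 yawerr [1.79934131e+02 2.74678127e-02 1.00011252e+02]
```

>>> servo_tool:
  deltas:
    - [[0,-0.007,0.047],[0,0,0],-1]
    - [[0,-0.007,0.047],[0,0,0],-1]

```text
time_s: 19.45
tcp_pos: [0.4881, -0.18, 0.1803]
tool_rot: [179.9, 0.0, 100.0]
force: [8.0, 1.2, 6.0]
grip_width: 0.0231
gripper_force: 31.9
```

>>> servo_tool:
  deltas:
    - [[0,-0.006,0.047],[0,0,0],-1]
    - [[0,-0.006,0.047],[0,0,0],-1]

```text
time_s: 19.65
tcp_pos: [0.4877, -0.1801, 0.1766]
tool_rot: [179.9, 0.0, 100.0]
force: [8.0, 0.7, 6.8]
grip_width: 0.023
gripper_force: 32.1
```

```bash
python3 f.py
```

```text
t 19.65 p [-158.50322952 -169.8970188   176.62843043] F [ 8.  -0.7  6.8] q 0.791 r 189.8 Ftan 7.68 w 0.02297467635433317 yawerr [1.79926749e+02 3.52210428e-02 1.00013122e+02]
```

>>> servo_tool:
  deltas:
    - [[0,-0.005,0.047],[0,0,0],-1]
    - [[0,-0.005,0.047],[0,0,0],-1]

```text
time_s: 19.85
tcp_pos: [0.4873, -0.1802, 0.1729]
tool_rot: [179.9, 0.0, 100.0]
force: [6.6, 0.9, 8.2]
grip_width: 0.0227
gripper_force: 32.3
```

>>> servo_tool:
  deltas:
    - [[0,-0.004,0.047],[0,0,0],-1]
    - [[0,-0.004,0.047],[0,0,0],-1]

```text
time_s: 20.05
tcp_pos: [0.487, -0.1803, 0.1693]
tool_rot: [179.9, 0.0, 100.0]
force: [7.7, 0.9, 9.4]
grip_width: 0.0229
gripper_force: 32.8
```

```bash
python3 f.py
```

```text
t 20.05 p [-159.22222477 -169.93956014  169.29172033] F [ 7.8 -0.5  9.4] q 0.830 r 189.8 Ftan 9.93 w 0.0229167051739007 yawerr [1.79925495e+02 3.85502544e-02 1.00011811e+02]
```

>>> servo_tool:
  deltas:
    - [[0,-0.003,0.047],[0,0,0],-1]
    - [[0,-0.003,0.047],[0,0,0],-1]

```text
time_s: 20.25
tcp_pos: [0.4867, -0.1803, 0.1656]
tool_rot: [179.9, 0.0, 100.0]
force: [5.5, 1.2, 10.7]
grip_width: 0.0235
gripper_force: 33.0
```

>>> servo_tool:
  deltas:
    - [[0,-0.002,0.036],[0,0,0],-1]
    - [[0,-0.002,0.036],[0,0,0],-1]

```text
time_s: 20.45
tcp_pos: [0.4865, -0.1803, 0.1627]
tool_rot: [179.9, 0.0, 100.0]
force: [5.6, 1.0, 11.2]
grip_width: 0.0233
gripper_force: 33.1
```

```bash
python3 f.py
```

```text
t 20.45 p [-159.68595449 -169.92935731  162.74028006] F [ 5.7  0.  11.2] q 0.865 r 189.9 Ftan 11.46 w 0.023284176639426724 yawerr [1.79929658e+02 3.98479317e-02 1.00017072e+02]
```

>>> servo_tool:
  deltas:
    - [[0,-0.001,0.036],[0,0,0],-1]
    - [[0,-0.001,0.036],[0,0,0],-1]

```text
time_s: 20.65
tcp_pos: [0.4864, -0.1803, 0.1598]
tool_rot: [179.9, 0.0, 100.0]
force: [7.1, -0.3, 10.7]
grip_width: 0.0231
gripper_force: 33.3
```

>>> servo_tool:
  deltas:
    - [[0,-0.001,0.036],[0,0,0],-1]
    - [[0,-0.001,0.036],[0,0,0],-1]

```text
time_s: 20.85
tcp_pos: [0.4864, -0.1804, 0.157]
tool_rot: [179.9, 0.0, 100.0]
force: [4.3, 1.1, 13.0]
grip_width: 0.0229
gripper_force: 33.4
```

```bash
python3 f.py
```

```text
t 20.85 p [-159.85129606 -169.93227448  157.04743245] F [ 4.5  0.3 13. ] q 0.895 r 189.9 Ftan 13.10 w 0.022912328739003493 yawerr [1.79927195e+02 4.18249875e-02 1.00016961e+02]
```

>>> servo_tool:
  deltas:
    - [[0,0,0.024],[0,0,0],-1]
    - [[0,0,0.024],[0,0,0],-1]

```text
time_s: 21.05
tcp_pos: [0.4863, -0.1804, 0.1552]
tool_rot: [179.9, 0.0, 100.0]
force: [4.6, 1.3, 12.3]
grip_width: 0.0231
gripper_force: 33.5
```

>>> servo_tool:
  deltas:
    - [[0,0,0.024],[0,0,0],-1]
    - [[0,0,0.024],[0,0,0],-1]

```text
time_s: 21.25
tcp_pos: [0.4863, -0.1804, 0.1532]
tool_rot: [179.9, 0.0, 100.0]
force: [5.1, 0.4, 11.2]
grip_width: 0.0232
gripper_force: 33.6
```

Plateau around 12 N (flange sliding). Continuing.

>>> servo_tool:
  deltas:
    - [[0,0.001,0.03],[0,0,0],-1]
    - [[0,0.001,0.03],[0,0,0],-1]

```text
time_s: 21.45
tcp_pos: [0.4863, -0.1803, 0.1508]
tool_rot: [179.9, 0.0, 100.0]
force: [3.7, 0.6, 13.0]
grip_width: 0.0233
gripper_force: 33.7
```

>>> servo_tool:
  deltas:
    - [[0,0.002,0.03],[0,0,0],-1]
    - [[0,0.002,0.03],[0,0,0],-1]

```text
time_s: 21.65
tcp_pos: [0.4863, -0.1803, 0.1484]
tool_rot: [180.0, 0.0, 100.0]
force: [3.3, -0.2, 11.9]
grip_width: 0.0232
gripper_force: 33.8
```

```bash
python3 f.py
```

```text
t 21.65 p [-159.92736382 -169.91341982  148.35473044] F [ 3.2 -0.8 11.9] q 0.940 r 190.0 Ftan 11.79 w 0.023221410509928413 yawerr [1.79961779e+02 3.33414252e-02 1.00017895e+02]
```

>>> servo_tool:
  deltas:
    - [[0,0.002,0.03],[0,0,0],-1]
    - [[0,0.002,0.03],[0,0,0],-1]

```text
time_s: 21.85
tcp_pos: [0.4863, -0.1803, 0.1459]
tool_rot: [180.0, 0.0, 100.0]
force: [2.9, -0.5, 12.2]
grip_width: 0.0229
gripper_force: 33.9
```

>>> servo_tool:
  deltas:
    - [[0,0.002,0.03],[0,0,0],-1]
    - [[0,0.002,0.03],[0,0,0],-1]

```text
time_s: 22.05
tcp_pos: [0.4864, -0.1803, 0.1435]
tool_rot: [180.0, 0.0, 100.0]
force: [2.2, -2.1, 12.5]
grip_width: 0.0231
gripper_force: 34.0
```

>>> servo_tool:
  deltas:
    - [[0,0.003,0.03],[0,0,0],-1]
    - [[0,0.003,0.03],[0,0,0],-1]

```text
time_s: 22.25
tcp_pos: [0.4865, -0.1803, 0.1411]
tool_rot: [180.0, 0.0, 100.0]
force: [1.2, -1.9, 11.9]
grip_width: 0.0229
gripper_force: 34.1
```

>>> servo_tool:
  deltas:
    - [[0,0.004,0.03],[0,0,0],-1]
    - [[0,0.004,0.03],[0,0,0],-1]

```text
time_s: 22.45
tcp_pos: [0.4867, -0.1802, 0.1386]
tool_rot: [-180.0, 0.0, 100.0]
force: [-0.1, -2.0, 13.5]
grip_width: 0.0229
gripper_force: 34.2
```

>>> servo_tool:
  deltas:
    - [[0,0.004,0.025],[0,0,0],-1]
    - [[0,0.004,0.025],[0,0,0],-1]

```text
time_s: 22.65
tcp_pos: [0.4868, -0.1802, 0.1366]
tool_rot: [-180.0, 0.0, 100.0]
force: [-0.9, -3.1, 13.3]
grip_width: 0.0231
gripper_force: 34.3
```

>>> servo_tool:
  deltas:
    - [[0,0.004,0.025],[0,0,0],-1]
    - [[0,0.004,0.025],[0,0,0],-1]

```text
time_s: 22.85
tcp_pos: [0.4869, -0.1802, 0.1345]
tool_rot: [-180.0, 0.0, 100.0]
force: [-1.7, -3.9, 12.0]
grip_width: 0.0228
gripper_force: 34.4
```

>>> servo_tool:
  deltas:
    - [[0,0.004,0.025],[0,0,0],-1]
    - [[0,0.004,0.025],[0,0,0],-1]

```text
time_s: 23.05
tcp_pos: [0.4871, -0.1801, 0.1325]
tool_rot: [-179.9, 0.0, 100.0]
force: [-2.5, -3.8, 11.6]
grip_width: 0.023
gripper_force: 34.5
```

>>> servo_tool:
  deltas:
    - [[0,0.005,0.025],[0,0,0],-1]
    - [[0,0.005,0.025],[0,0,0],-1]

```text
time_s: 23.25
tcp_pos: [0.4873, -0.1801, 0.1305]
tool_rot: [-179.9, 0.0, 100.0]
force: [-3.6, -5.9, 13.3]
grip_width: 0.0231
gripper_force: 34.6
```

```bash
python3 f.py
```

```text
t 23.25 p [-158.84234666 -169.80889371  130.49436522] F [-4.6 -5.2 13.3] q 1.035 r 190.4 Ftan 13.81 w 0.02311134541689743 yawerr [-1.79920821e+02  6.20108714e-03  1.00041198e+02]
```

>>> servo_tool:
  deltas:
    - [[-0.005,0.007,0.025],[0,0,0],-1]
    - [[-0.005,0.007,0.025],[0,0,0],-1]

```text
time_s: 23.45
tcp_pos: [0.4875, -0.18, 0.1283]
tool_rot: [-179.9, -0.0, 100.0]
force: [-4.0, -2.8, 12.7]
grip_width: 0.0233
gripper_force: 34.7
```

>>> servo_tool:
  deltas:
    - [[-0.005,0.006,0.02],[0,0,0],-1]
    - [[-0.005,0.006,0.02],[0,0,0],-1]

```text
time_s: 23.65
tcp_pos: [0.4877, -0.18, 0.1266]
tool_rot: [-179.8, -0.1, 100.0]
force: [-6.1, -0.6, 12.6]
grip_width: 0.0229
gripper_force: 34.8
```

>>> servo_tool:
  deltas:
    - [[0,0.007,0.02],[0,0,0],-1]
    - [[0,0.007,0.02],[0,0,0],-1]

```text
time_s: 23.85
tcp_pos: [0.4879, -0.18, 0.125]
tool_rot: [-179.8, -0.1, 100.0]
force: [-7.5, -2.1, 14.1]
grip_width: 0.0227
gripper_force: 35.0
```

>>> servo_tool:
  deltas:
    - [[0,0.007,0.02],[0,0,0],-1]
    - [[0,0.007,0.02],[0,0,0],-1]

```text
time_s: 24.05
tcp_pos: [0.4881, -0.1799, 0.1233]
tool_rot: [-179.8, -0.1, 100.0]
force: [-9.1, -4.3, 14.6]
grip_width: 0.0228
gripper_force: 35.2
```

```bash
python3 f.py
```

```text
t 24.05 p [-158.06433231 -169.80805531  123.34780879] F [-9.7 -2.6 14.6] q 1.072 r 190.6 Ftan 16.04 w 0.022777310783276612 yawerr [-1.79771247e+02 -8.31006282e-02  1.00044501e+02]
```

>>> servo_tool:
  deltas:
    - [[0,0.012,0],[0,0,0],-1]
    - [[0,0.012,0],[0,0,0],-1]

```text
time_s: 24.25
tcp_pos: [0.4881, -0.1799, 0.1232]
tool_rot: [-179.7, -0.1, 100.1]
force: [-15.3, -7.9, 14.8]
grip_width: 0.0229
gripper_force: 35.3
```

```bash
python3 f.py
```

```text
t 24.25 p [-158.00084665 -169.77606983  123.20581595] F [-16.5  -5.1  14.8] q 1.073 r 190.6 Ftan 17.36 w 0.022901481056551102 yawerr [-1.79680746e+02 -9.96412627e-02  1.00061503e+02]
```

>>> servo_tool:
  deltas:
    - [[0,-0.015,0],[0,0,0],-1]
    - [[0,-0.028,0],[0,0,0],-1]
    - [[0,-0.028,0],[0,0,0],-1]

```text
time_s: 24.55
tcp_pos: [0.488, -0.18, 0.1238]
tool_rot: [-179.9, -0.1, 100.0]
force: [-2.0, 1.2, 15.1]
grip_width: 0.0231
gripper_force: 35.2
```

```bash
python3 f.py
```

```text
t 24.55 p [-158.1930394  -169.89021758  123.78074001] F [-1.7  1.5 15.1] q 1.070 r 190.7 Ftan 15.19 w 0.023117636009731688 yawerr [-1.79900738e+02 -5.41197232e-02  1.00022461e+02]
```

>>> servo_tool:
  deltas:
    - [[0,0.002,0.012],[0,0,0],-1]
    - [[0,0.002,0.012],[0,0,0],-1]

```text
time_s: 24.75
tcp_pos: [0.4882, -0.18, 0.1229]
tool_rot: [-179.9, -0.0, 100.0]
force: [-3.5, 1.5, 17.1]
grip_width: 0.0228
gripper_force: 35.3
```

```bash
python3 f.py
```

```text
t 24.75 p [-157.97963373 -169.90666964  122.85454885] F [-3.2  2.1 17.1] q 1.075 r 190.6 Ftan 17.39 w 0.022780683029700984 yawerr [-1.79898243e+02 -4.97706760e-02  1.00029312e+02]
```

>>> servo_tool:
  deltas:
    - [[0,0.001,0.006],[0,0,0],-1]
    - [[0,0.001,0.006],[0,0,0],-1]

```text
time_s: 24.95
tcp_pos: [0.4882, -0.18, 0.1224]
tool_rot: [-179.9, -0.1, 100.0]
force: [-2.5, 1.8, 18.2]
grip_width: 0.0227
gripper_force: 35.4
```

```bash
python3 f.py; python3 - <<'E'
import numpy as np
e0=np.radians(52);q0=1.078;e1=e0-q0
for q in np.arange(q0-.05,-.04,-.05):
    e=e0-q; print(round(q,3), "%.3f %.3f"%((-.19*np.cos(e)+.19*np.cos(e1))/.08, -(.19*np.sin(e)-.19*np.sin(e1))/.08))
E
```

```text
t 24.95 p [-157.94954042 -169.90502261  122.38345184] F [-2.2  2.2 18.2] q 1.077 r 190.7 Ftan 18.27 w 0.022722136219097213 yawerr [-1.79894066e+02 -5.15931706e-02  1.00030861e+02]
1.028 -0.017 -0.117
0.978 -0.029 -0.236
0.928 -0.034 -0.354
0.878 -0.033 -0.473
0.828 -0.027 -0.592
0.778 -0.014 -0.710
0.728 0.004 -0.827
0.678 0.028 -0.943
0.628 0.058 -1.058
0.578 0.093 -1.171
0.528 0.135 -1.283
0.478 0.181 -1.392
0.428 0.234 -1.499
0.378 0.291 -1.603
0.328 0.353 -1.704
0.278 0.421 -1.801
0.228 0.493 -1.895
0.178 0.570 -1.986
0.128 0.651 -2.072
0.078 0.737 -2.155
0.028 0.827 -2.233
-0.022 0.920 -2.306
```

Home is confirmed: about 2 N/mm rise, now 18 N. Easing back along the arc.

>>> servo_tool:
  deltas:
    - [[0,-0.009,-0.058],[0,0,0],-1]
    - [[0,-0.017,-0.117],[0,0,0],-1]
    - [[0,-0.024,-0.176],[0,0,0],-1]
    - [[0,-0.029,-0.236],[0,0,0],-1]
    - [[0,-0.032,-0.295],[0,0,0],-1]
    - [[0,-0.034,-0.354],[0,0,0],-1]
    - [[0,-0.034,-0.414],[0,0,0],-1]
    - [[0,-0.033,-0.473],[0,0,0],-1]
    - [[0,-0.031,-0.532],[0,0,0],-1]
    - [[0,-0.027,-0.592],[0,0,0],-1]
    - [[0,-0.021,-0.651],[0,0,0],-1]
    - [[0,-0.014,-0.71],[0,0,0],-1]

```text
time_s: 26.15
tcp_pos: [0.4888, -0.18, 0.1797]
tool_rot: [180.0, -0.0, 100.0]
force: [6.1, 9.8, -0.2]
grip_width: 0.023
gripper_force: 35.6
```

>>> servo_tool:
  deltas:
    - [[0,0.009,-0.058],[0,0,0],-1]
    - [[0,0.018,-0.117],[0,0,0],-1]
    - [[0,0.029,-0.175],[0,0,0],-1]
    - [[0,0.042,-0.233],[0,0,0],-1]
    - [[0,0.056,-0.291],[0,0,0],-1]
    - [[0,0.072,-0.348],[0,0,0],-1]
    - [[0,0.089,-0.405],[0,0,0],-1]
    - [[0,0.107,-0.461],[0,0,0],-1]
    - [[0,0.127,-0.517],[0,0,0],-1]
    - [[0,0.149,-0.573],[0,0,0],-1]
    - [[0,0.172,-0.628],[0,0,0],-1]
    - [[0,0.195,-0.682],[0,0,0],-1]

```text
time_s: 27.35
tcp_pos: [0.5085, -0.1765, 0.2345]
tool_rot: [179.5, 0.0, 100.0]
force: [37.6, 21.2, -22.5]
grip_width: 0.0231
gripper_force: 38.1
```

```bash
python3 f.py
```

```text
t 27.35 p [-137.34917529 -170.02658612  234.49409641] F [ 40.8  14.3 -22.5] q 0.462 r 185.4 Ftan -2.77 w 0.023078754271663813 yawerr [1.79518533e+02 1.30594423e-02 9.99856486e+01]
```

>>> servo_tool:
  deltas:
    - [[0,0.02,0.01],[0,0,0],-1]
    - [[0,0.04,0.02],[0,0,0],-1]
    - [[0,0.06,0.03],[0,0,0],-1]
    - [[0,0.06,0.03],[0,0,0],-1]

```text
time_s: 27.75
tcp_pos: [0.5073, -0.1767, 0.2315]
tool_rot: [-179.9, -0.0, 100.0]
force: [-12.0, 3.3, 8.6]
grip_width: 0.023
gripper_force: 39.1
```

```bash
python3 f.py
```

```text
t 27.75 p [-138.53969875 -169.94470543  231.53833175] F [-11.3   5.4   8.6] q 0.479 r 185.3 Ftan 3.14 w 0.02304628157937426 yawerr [-1.79855696e+02 -4.72526652e-02  1.00049732e+02]
```

>>> servo_tool:
  deltas:
    - [[0,0.016,-0.055],[0,0,0],-1]
    - [[0,0.045,-0.107],[0,0,0],-1]
    - [[0,0.075,-0.157],[0,0,0],-1]
    - [[0,0.107,-0.208],[0,0,0],-1]
    - [[0,0.107,-0.208],[0,0,0],-1]

```text
time_s: 28.25
tcp_pos: [0.5165, -0.1751, 0.2485]
tool_rot: [-179.9, -0.0, 100.0]
force: [-6.7, 4.5, 3.4]
grip_width: 0.023
gripper_force: 37.9
```

```bash
python3 f.py
```

```text
t 28.25 p [-129.21931565 -170.00722358  248.51732738] F [-5.8  5.6  3.4] q 0.375 r 184.9 Ftan 0.00 w 0.02304654554596117 yawerr [-1.79929328e+02 -4.02251516e-02  1.00027401e+02]
```

>>> servo_tool:
  deltas:
    - [[0,0.028,-0.052],[0,0,0],-1]
    - [[0,0.062,-0.103],[0,0,0],-1]
    - [[0,0.1,-0.15],[0,0,0],-1]
    - [[0,0.137,-0.198],[0,0,0],-1]
    - [[0,0.175,-0.244],[0,0,0],-1]
    - [[0,0.215,-0.289],[0,0,0],-1]
    - [[0,0.254,-0.332],[0,0,0],-1]
    - [[0,0.294,-0.374],[0,0,0],-1]
    - [[0,0.294,-0.374],[0,0,0],-1]

```text
time_s: 29.15
tcp_pos: [0.5388, -0.1711, 0.279]
tool_rot: [-179.8, -0.0, 100.0]
force: [-18.4, 3.6, 17.0]
grip_width: 0.023
gripper_force: 37.5
```

```bash
python3 f.py
```

```text
t 29.15 p [-106.61015359 -169.93886596  279.01372437] F [-17.5   6.8  17. ] q 0.169 r 184.8 Ftan 0.80 w 0.02304384460652101 yawerr [-1.79839623e+02 -4.49281187e-02  1.00027933e+02]
```

>>> servo_tool:
  deltas:
    - [[0,0.0,-0.045],[0,0,0],-1]
    - [[0,0.025,-0.085],[0,0,0],-1]
    - [[0,0.06,-0.12],[0,0,0],-1]
    - [[0,0.095,-0.155],[0,0,0],-1]
    - [[0,0.13,-0.185],[0,0,0],-1]
    - [[0,0.16,-0.212],[0,0,0],-1]
    - [[0,0.18,-0.225],[0,0,0],-1]
    - [[0,0.18,-0.225],[0,0,0],-1]

```text
time_s: 29.95
tcp_pos: [0.555, -0.1681, 0.2959]
tool_rot: [180.0, -0.1, 100.0]
force: [3.7, 7.5, -6.8]
grip_width: 0.0229
gripper_force: 34.3
```

```bash
python3 f.py
```

```text
t 29.95 p [ -90.0764718  -169.79833968  295.92385123] F [ 4.9  6.8 -6.8] q 0.041 r 185.4 Ftan -0.65 w 0.02291131850303991 yawerr [ 1.79965551e+02 -5.81917496e-02  1.00027071e+02]
```

>>> servo_tool:
  deltas:
    - [[0,0.02,-0.014],[0,0,0],-1]
    - [[0,0.035,-0.024],[0,0,0],-1]
    - [[0,0.045,-0.03],[0,0,0],-1]
    - [[0,0.045,-0.03],[0,0,0],-1]

```text
time_s: 30.35
tcp_pos: [0.5579, -0.1676, 0.2984]
tool_rot: [-180.0, -0.1, 100.0]
force: [-0.7, 6.8, -2.0]
grip_width: 0.023
gripper_force: 34.6
```

```bash
python3 f.py
```

```text
t 30.35 p [ -87.12512944 -169.80324841  298.42578108] F [ 0.5  6.8 -2. ] q 0.020 r 185.5 Ftan -0.92 w 0.022981360282630675 yawerr [-1.79979738e+02 -6.15706728e-02  1.00021045e+02]
```

>>> servo_tool:
  deltas:
    - [[0,0.012,-0.009],[0,0,0],-1]
    - [[0,0.012,-0.009],[0,0,0],-1]

```text
time_s: 30.55
tcp_pos: [0.5581, -0.1675, 0.2987]
tool_rot: [-179.9, -0.1, 100.0]
force: [-5.0, 4.6, -2.9]
grip_width: 0.023
gripper_force: 34.3
```

```bash
python3 f.py
```

```text
t 30.55 p [ -86.94354866 -169.78197827  298.74746816] F [-4.1  5.4 -2.9] q 0.018 r 185.6 Ftan -5.02 w 0.023014580061265753 yawerr [-1.79888905e+02 -7.76632219e-02  1.00022142e+02]
```

At the rest stop. Opening and backing off upward.

>>> servo_tool:
  deltas:
    - [[0,0,0],[0,0,0],-0.3]
    - [[0,0,0],[0,0,0],0.3]
    - [[0,0,0],[0,0,0],1]
    - [[0,0,0],[0,0,0],1]
    - [[0,0,0],[0,0,0],1]
    - [[0,0,0],[0,0,0],1]

```text
time_s: 31.15
tcp_pos: [0.559, -0.1681, 0.2992]
tool_rot: [180.0, 0.0, 100.0]
force: [-0.3, 0.4, 1.1]
grip_width: 0.085
gripper_force: 0.0
```

>>> servo_tool:
  deltas:
    - [[0,0,-0.2],[0,0,0],1]
    - [[0,0,-0.5],[0,0,0],1]
    - [[0,0,-0.8],[0,0,0],1]
    - [[0,0,-1],[0,0,0],1]
    - [[0,0,-1],[0,0,0],1]
    - [[0.13,0,-1],[0,0,0],1]
    - [[0.13,0,-1],[0,0,0],1]

```text
time_s: 31.85
tcp_pos: [0.5564, -0.1565, 0.3782]
tool_rot: [-179.9, -0.1, 100.0]
force: [-0.7, -0.2, -0.2]
grip_width: 0.0853
gripper_force: 0.0
```

>>> servo_tool:
  deltas:
    - [[0,0,-0.1],[0,0,0],1]
    - [[0,0,-0.11],[0,0,0],1]
    - [[0,0,-0.11],[0,0,0],1]
    - [[0,0,-0.11],[0,0,0],1]

```text
time_s: 32.25
tcp_pos: [0.5571, -0.1579, 0.3878]
tool_rot: [-180.0, -0.0, 100.0]
force: [-0.7, 1.0, -0.5]
grip_width: 0.0853
gripper_force: 0.0
```

```bash
python3 f.py; python3 - <<'E'
from h import *
from rig import capture
c0,d0=pickle.load(open("w6.pkl","rb"));c=capture("wrist");d=capture("scene");pickle.dump((c,d),open("w7.pkl","wb"))
print(np.ravel(c["tvec"])-np.ravel(c0["tvec"]))
for a,b,n in((c0,c,"wrist"),(d0,d,"scene")):
    D=cv2.absdiff(cv2.GaussianBlur(a["frame"],(5,5),0),cv2.GaussianBlur(b["frame"],(5,5),0)).max(2)
    k,l,st,ce=cv2.connectedComponentsWithStats((D>30).astype(np.uint8))
    print(n,[s.tolist() for s in st[1:] if s[4]>15])
E
```

```text
t 32.25 p [ -86.29286804 -160.11337611  387.76287401] F [-0.6  1.1 -0.5] q -0.201 r 260.6 Ftan -0.72 w 0.08525866822125333 yawerr [-1.79989796e+02 -4.98412390e-03  1.00014045e+02]
[-0.00263551  0.00038432  0.0012992 ]
wrist [[268, 0, 5, 14, 47], [306, 0, 5, 33, 118], [310, 0, 7, 34, 129], [342, 0, 5, 9, 36], [347, 0, 28, 11, 78], [16, 3, 3, 9, 20], [226, 13, 4, 51, 182], [235, 13, 18, 1, 18], [11, 21, 8, 23, 61], [508, 20, 4, 15, 31], [297, 45, 6, 10, 32], [391, 51, 114, 222, 1133], [84, 54, 26, 31, 80], [114, 55, 43, 48, 115], [388, 54, 77, 216, 879], [232, 64, 34, 2, 62], [495, 65, 11, 21, 50], [270, 76, 2, 16, 29], [333, 100, 4, 7, 17], [368, 102, 7, 26, 54], [469, 113, 6, 15, 19], [478, 112, 9, 20, 46], [229, 115, 37, 153, 752], [392, 121, 4, 12, 19], [269, 126, 47, 104, 627], [390, 135, 4, 11, 19], [464, 136, 31, 7, 36], [188, 139, 5, 8, 17], [465, 146, 19, 4, 23], [491, 150, 21, 6, 29], [461, 156, 9, 18, 40], [476, 184, 36, 8, 72], [454, 194, 8, 18, 19], [408, 209, 13, 26, 76], [454, 221, 17, 4, 19], [284, 229, 36, 32, 127], [269, 232, 5, 15, 42], [432, 232, 7, 16, 21], [398, 239, 11, 25, 69], [282, 243, 13, 9, 31], [249, 256, 22, 24, 116], [251, 263, 32, 27, 172], [393, 268, 10, 8, 28], [475, 280, 10, 18, 33], [243, 285, 6, 4, 16]]
scene []
```

```bash
python3 - <<'E'
from h import *
(c0,d0),(c1,d1)=[pickle.load(open(f,"rb")) for f in("w6.pkl","w7.pkl")]
R,t=T([.6142,.0148,np.radians(10.02)])
for h in (.084,.076): print(proj(d1,np.array([(0,0,h),(-.029,0,h+.005),(0,-.029,h+.005),(0,-.029,h)])@R.T+t).round(1).tolist())
for d in(d0,d1):
    f=d["frame"].astype(int);g=((f[:,:,0]-f[:,:,2])*((f[:,:,0]>90)&(f[:,:,1]>60)))[215:240,272:302]
    y,x=np.where(g>35);print(len(x),x.mean()+272 if len(x) else 0,y.mean()+215 if len(x) else 0)
    print("\n".join("".join("#" if v>35 else "." for v in r) for r in g))
D=cv2.absdiff(d0["frame"],d1["frame"]).max(2);print(D[215:240,272:302].max(),np.argwhere(D>40)[:20].tolist())
E
```

```text
[[291.9, 226.9], [284.4, 222.4], [287.9, 232.7], [287.9, 233.4]]
[[291.7, 228.1], [284.3, 223.6], [287.8, 233.8], [287.7, 234.6]]
24 284.5 224.75
..............................
..............................
..............................
..#...........................
..............................
..............................
..............................
............##................
...........####...............
...........#####..............
...........####...............
...........####...............
..............................
..............#...............
..............##..............
...............#..............
..............................
..............................
..............................
..............................
..............................
..............................
..............................
..............................
..............................
34 284.97058823529414 226.26470588235293
..............................
..............................
..............................
..............................
..............
[... 175 characters left out ...]
........#####..............
...........#####..............
...........####...............
...........####...............
...........####...............
..............##..............
...............#..............
..............................
..............................
..............................
..............................
..............................
..............................
..............................
..............................
62 [[78, 281], [82, 282], [83, 282], [84, 282], [85, 282], [117, 260], [117, 261], [118, 260], [140, 260], [147, 260], [149, 260], [165, 216], [166, 215], [171, 214], [171, 215], [172, 214], [172, 215], [173, 255], [174, 255], [226, 285]]
```

The flange moved down about 1.2–1.5 px in the scene view, matching the expected drop of about 8 mm. The lever matches its rest image and nothing else has changed.

```bash
python3 -c "
from rig import ctrl
print(ctrl.finish_job())"
```

```text
the job is handed in; nothing more can be done
None
```

I laid the proud-flange mahogany board against the press's back stop, pressed its flange home at about 18 N on the lever, brought the lever back to its rest under control and handed the job in at 32 s; sideways force at the lever bar reached about 47 N for a moment on the way back up.

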